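# Set up the copper door pulls for patina and open the reagent bottle

### The job

Get the patina work ready: lift the loose cover off the draining stand and lay it flat on the bench, then lay every copper door pull square across the two rails of the stand, grip up, each one centred and resting flat on both rails, with a clear gap of about a finger's width between them. Only when all the pulls lie there, open the reagent bottle: push its child-resistant cap down and turn it anticlockwise past its ratchet, lift it off and set it right way up on the white tile. Leave the pitch bowl, the hammer and the phone where they are.

Things in the scene. Friction and masses are not known exactly. Their poses are not given: they have to be found in the camera images.
- stand: Draining stand, fixed: grey pan 200 (its x) x 272 (y) x 12 mm high, floor at 5 mm, with two flat-topped wooden rails along its y, centred at x = -60 and +60 mm, 30 mm wide, tops 40 mm above the bench (90 mm clear between them). At each rail end a lip (inner face at y = +/-128 mm) rises to 52 mm. Origin: centre of the underside, z up.
- cover: Loose plywood cover, at first lying on the stand's rails between the lips. Plate 190 (its x) x 180 (y) x 6 mm, 0.25 kg; black block handle on its middle, 22 mm wide (x), 70 mm long (y), 6 to 36 mm above the underside. Origin: centre of the underside. Bench room for it: on the -y side of the stand, before bottle and tile.
- bottle: Amber bottle in a wooden holder block (105 x 105 x 30 mm), fixed: body 76 mm across up to 72 mm, collar 60 mm across up to 85 mm, the cap above. Origin: centre of the underside, on its axis. It has one of two places on the -y side, the tile the other. The capped neck holds a spring under the cap: about 5 N at rest, 10 N fully pressed.
- cap: White ribbed cap, 60 mm across, 40 mm high, 60 g; grip its upper 18 mm. Origin: centre of its lower rim; 92 mm above the bench when locked. Push it down 5 mm or more (stop at 7) and, held down, turn it anticlockwise from above 60 degrees or more (75 to 85 is good, not over 110). Unpressed, or clockwise, it is blocked. Then it is free: lift straight up 30 mm.
- tile: Glazed white tile, 120 x 120 x 6 mm, fixed to the bench: where the cap goes, right way up as it comes off. Origin: centre of the underside.
- pitch_bowl: Bystander: black iron pitch bowl, 150 mm in diameter, 88 mm high, beyond the work. Origin: centre of the underside.
- hammer: Bystander: chasing hammer about 260 mm long lying on the bench beyond the work.
- phone: Bystander: black phone 75 x 155 x 9 mm lying on the bench beyond the work.
- pull0: Copper door pull, 0.4 kg: flat back plate 190 (its x) x 44 (its y) x 5 mm; over its middle, along x, an upright bar grip 80 mm long and 12 mm wide, 20 to 35 mm above the underside, on two posts. Origin: centre of the plate's underside, z up. Two to four of the four are there, flat on the bench on the +y side of the stand, grip up, side by side about 70 mm apart.
- pull1: Copper door pull, 0.4 kg: flat back plate 190 (its x) x 44 (its y) x 5 mm; over its middle, along x, an upright bar grip 80 mm long and 12 mm wide, 20 to 35 mm above the underside, on two posts. Origin: centre of the plate's underside, z up. Two to four of the four are there, flat on the bench on the +y side of the stand, grip up, side by side about 70 mm apart.
- pull2: Copper door pull, 0.4 kg: flat back plate 190 (its x) x 44 (its y) x 5 mm; over its middle, along x, an upright bar grip 80 mm long and 12 mm wide, 20 to 35 mm above the underside, on two posts. Origin: centre of the plate's underside, z up. Two to four of the four are there, flat on the bench on the +y side of the stand, grip up, side by side about 70 mm apart.
- pull3: Copper door pull, 0.4 kg: flat back plate 190 (its x) x 44 (its y) x 5 mm; over its middle, along x, an upright bar grip 80 mm long and 12 mm wide, 20 to 35 mm above the underside, on two posts. Origin: centre of the plate's underside, z up. Two to four of the four are there, flat on the bench on the +y side of the stand, grip up, side by side about 70 mm apart.
Things that resemble listed ones, but are neither listed nor needed, are in the scene too. Leave any blue or yellow look-alike of the pull3 alone.

How it is judged:
By the outcome, as a careful person would: the job done as asked, in the order asked, and still so for the second after the job is handed in, with the robot touching nothing.
Of pull0, pull1, pull2, pull3 only 2 to 4 are there at a start; the rules pass over those that are not, and their reading is None.
At some moment in a run one of pull0, pull1, pull2, pull3, cover may be knocked a few centimetres aside while the robot is not near it.
It also fails if it takes over 210 s, if anything falls off the work surface, if the arm or the gripper's body presses on something with over 40 N, if the wrist force passes 120 N, or if a joint passes its speed limit or range.

### The arm

A 6-joint arm with a two-finger parallel gripper is mounted at the origin on the work surface. World frame = base frame: x ahead of the robot, y to its left, z up, the work surface at z = 0. Lengths are in m, angles in rad, forces in N, time in s.
With the tool pointing down it reaches from about 0.375 to 0.9 m from the base axis. Payload 3.1 kg.
Tool frame: the origin (TCP) lies midway between the tips of the shut fingers; the grasp point (between the pads) lies 19 mm behind it (manip.grasp_offset is the distance from the TCP to the grasp point, in m); z points along the fingers, y is the line along which they close (so a half turn about z gives the same grasp; the last joint's range is limited). The gripper opens to 85 mm and grips with 20 to 120 N. Pads are 22 mm wide; open, the fingers measure 114 mm over their backs; the gripper's body (76 mm by 85 mm) begins 54 mm behind the grasp point. The pads swing forward as they close: fully open they stand 13 mm farther back than shut.
Start: joints at [-1.399, 0.527, 1.433, -0, 1.181, -0.178], TCP at [0.215, -0.587, 0.231] pointing down, gripper open.
Joint ranges: [-3.08, 3.08], [-0.75, 2.2], [0.22, 2.44], [-1.43, 4.57], [0, 2.65], [-2.85, 2.85]. Speed limits (rad/s): [2.79, 2.79, 3.14, 3.14, 3.14, 3.14].

### API

Orientations are given as a unit quaternion [x, y, z, w].
In Python, from station import sensors, cams, order, manip gives the robot as it stands.
- The arm moves only by the tool move_arm, never from a script. Its argument "targets" is a list of rows, each an object of numbers: "dx", "dy", "dz": the shift along the world's x, y, z normalised to -1 to 1, where 1 is 25 mm; "rx", "ry", "rz": the turn, a rotation vector about the world's x, y, z normalised to -1 to 1, where 1 is 30 degrees. A call has exactly 10 rows; each row shifts and turns the commanded pose from where the row before left it; what a row does not reach is not made up. A row lasts 1/8 s, in which the tool goes at most 62.5 mm and 10.7 degrees, less where a joint would pass 70% of its speed; a pose out of reach is approached as far as the arm can. A call with a number of a shift or a turn outside -1 to 1 is refused whole. A call with a gripper value outside its range is refused whole. "claw" is the opening in per cent of the stroke, from 0 (shut) to 100 (fully open), set as the call begins (left out, the last holds). The fingers move at their own pace and stop on an object; "newtons" is the grip in N (left out, the last holds). Time passes only in rows, so rows that do not move let the fingers close, or fill a call up. It gives the time, the measured TCP pose, the force, the opening and the grip force at its end, in the units of the state.
- sensors.sense(): the state, without advancing time (a new reading comes with each control period).
- cams.snapshot(name): name is "side" or "top" or "wrist"; returns the picture (420x560x3 uint8, red, green, blue); there is no depth.
- cams.camera_model(name): a dict with "fx", "fy", "cx", "cy" (pixels), "distortion" ([k1, k2, p1, p2, k3] as OpenCV has them; the pictures are not rectified), "extrinsics" (4x4, takes a point from world to camera coordinates). Camera axes: x right, y down, z forward; pixel columns grow to the right and rows downward; lengths in m; the calibration is good to about 2 mm. A picture is of the moment at which its call begins: read the wrist's pose just before it. camera_model takes no time and is no camera call; for the wrist camera it gives the pose at the moment of the call.
- order.sign_off(): hands the job in; it is judged then, once.
The state is a dict: "t": time; "q": joint angles; "qd": joint speeds; "tau": joint torques, N m; "tcp_pos": TCP position; "tool_rot": TCP orientation; "force": force on the tool from outside, world axes, zero at the start; "ft_torque": the same for the moment, N m; "finger_gap": opening from 0.0 (shut) to 1.0 (fully open); "gripper_force": force on a finger pad.
Only numpy, scipy, OpenCV 4.12 (cv2) and the standard library are available. Lean on these libraries where they do the work, as an engineer would, in place of code of your own. Each camera call takes 0.05 s, during which the arm holds its last target. There are 200 camera calls.

## Working session

There is one attempt and no reset: what is moved stays moved. The work goes in short steps, Python scripts to look and compute and a tool call to move; the robot and the scene stay as the last step left them, time stands still between calls to the robot, and variables do not carry over. Pictures are saved under pics/ and viewed, at most 14 in all, crops included, and the job is handed in when it is done.

Besides the shell and the picture viewer there is one more tool, called after ">>>" as name([rows], argument=value, ...), one row to a line, values as JSON. move_arm: Moves the arm, as the interface text tells. Scaled input: -1 to 1 covers 25 mm each way for a shift and 30 degrees each way for a turn. Its arguments: {"type":"object","properties":{"targets":{"type":"array"},"claw":{"type":"number"},"newtons":{"type":"number"}},"required":["targets"]}

```bash
mkdir -p pics
cat > h.py <<'E'
import numpy as np, cv2
from station import sensors, cams, order, manip
def snap(n,f,crop=None,s=1):
    im=cams.snapshot(n)[:,:,::-1].copy(); np.save(f'pics/{f}.npy',im)
    if crop: im=im[crop[1]:crop[3],crop[0]:crop[2]]
    if s!=1: im=cv2.resize(im,None,fx=s,fy=s,interpolation=cv2.INTER_CUBIC)
    cv2.imwrite(f'pics/{f}.png',im)
def model(n):
    m=cams.camera_model(n); K=np.array([[m['fx'],0,m['cx']],[0,m['fy'],m['cy']],[0,0,1.]])
    return K,np.array(m['distortion']),np.array(m['extrinsics'])
def px2w(n,uv,z,M=None):
    K,d,E=M or model(n); uv=np.atleast_2d(np.array(uv,float))
    p=cv2.undistortPoints(uv[:,None],K,d)[:,0]; R,t=E[:3,:3],E[:3,3]
    c=-R.T@t; r=np.c_[p,np.ones(len(p))]@R
    zz=np.broadcast_to(z,len(p)); return c+r*((zz-c[2])/r[:,2])[:,None]
def w2px(n,P):
    K,d,E=model(n); return cv2.projectPoints(np.atleast_2d(np.array(P,float)),cv2.Rodrigues(E[:3,:3])[0],E[:3,3],K,d)[0][:,0]
E
python3 - <<'E'
from h import *
snap('top','t0',s=1.4); snap('side','s0',s=1.4)
print(manip.grasp_offset,sensors.sense())
for n in('top','side'):
    K,d,X=model(n); print(n,K[0,0],d,-X[:3,:3].T@X[:3,3])
E
```

```text
0.0187 {'t': 0.1, 'q': array([-1.39849428e+00,  5.28371093e-01,  1.43379867e+00,  1.80927339e-05,
        1.18139426e+00, -1.78505883e-01]), 'qd': array([-1.31553562e-03, -2.94765962e-03, -4.58077456e-03,  3.31838341e-04,
       -5.64972138e-04,  4.31844478e-05]), 'tau': array([-7.31358159e-04, -4.43306243e+01, -1.78585982e+01, -2.25231847e-04,
        3.92902279e-03,  1.25218841e-05]), 'tcp_pos': array([ 0.21470055, -0.58627003,  0.23042497]), 'tool_rot': array([ 9.84656247e-01,  1.74502444e-01,  1.14232002e-05, -9.85654066e-04]), 'force': array([-0.17232052, -0.54588594, -0.50674802]), 'ft_torque': array([-0.02861979,  0.01671995,  0.04177881]), 'gripper_force': 0.0, 'finger_gap': 0.9997162845690992}
top 435.6028241686196 [-0.03806265  0.          0.          0.          0.        ] [0.27076995 0.10956033 1.25201636]
side 401.73266919116594 [-0.02469702  0.          0.          0.          0.        ] [-0.01975445  0.84592417  0.92703638]
```

View pics/t0.png

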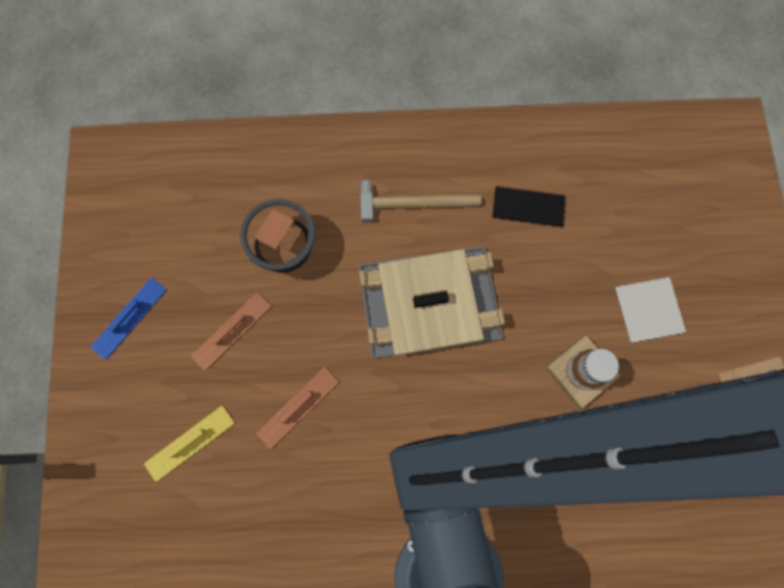

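View pics/s0.png

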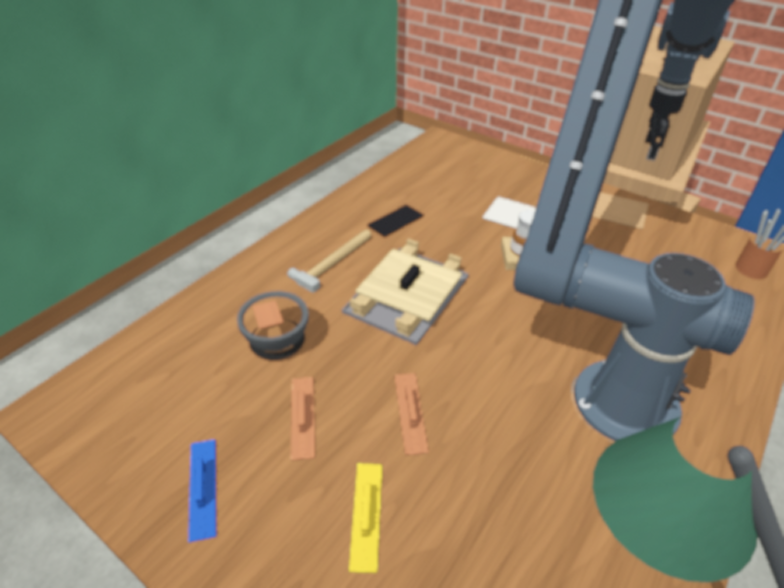

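The top view shows two copper pulls, with centres near (231,331) and (298,407). It also shows the look-alikes (blue at (129,318), yellow at (189,443)), the cover handle at (431,298), the cap at (601,366), the tile at (651,309), and a copper block in the bowl at (275,228). I'll take the two copper ones and check them in an enlarged crop.

Run:
```python
from h import *
im=np.load('pics/t0.npy')
cv2.imwrite('pics/c1.png',cv2.resize(im[170:350,90:370],None,fx=2.85,fy=2.85,interpolation=cv2.INTER_CUBIC))
cv2.imwrite('pics/c2.png',cv2.resize(im[170:310,360:500],None,fx=4,fy=4,interpolation=cv2.INTER_CUBIC))
print(w2px('top',[[0,0,0],[.4,0,0],[.4,.3,0],[.5,-.3,0]]))
```

```text
[[320.34665412 412.38281058]
 [310.78380454 263.38401275]
 [206.31695119 268.19402057]
 [410.55036571 224.34833637]]
```

View pics/c1.png

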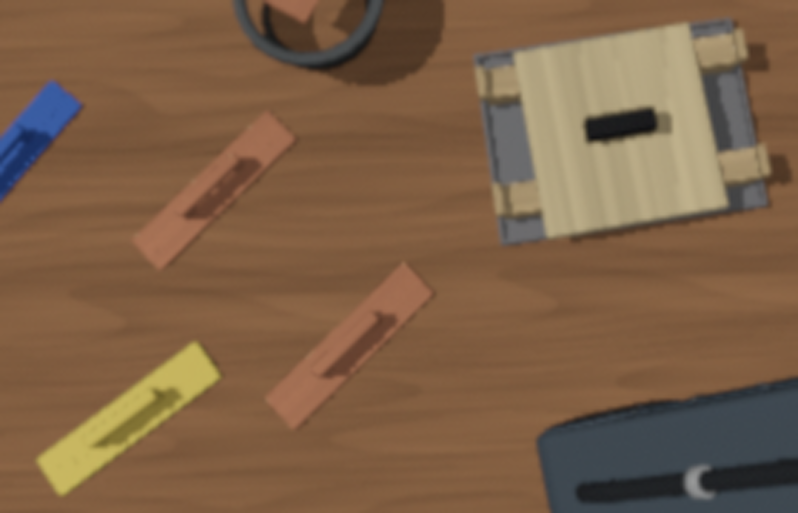

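View pics/c2.png

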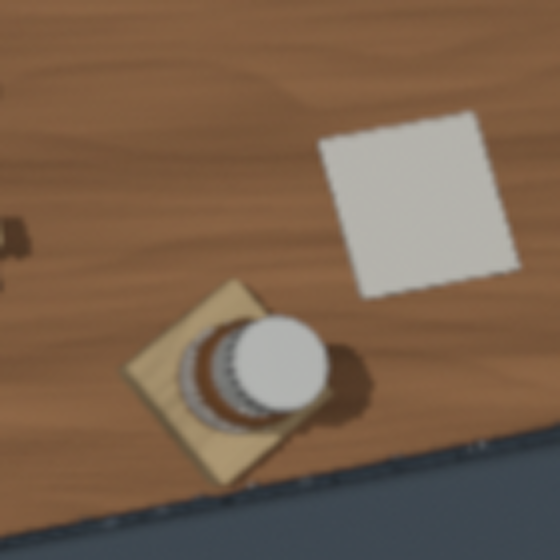

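Both crops confirm the choice: the copper plates are at c1 (214,190) and (350,345), and the blue and yellow ones are separate. Next I fit poses from the corners read off the crops.

Run:
```python
from h import *
def c1(p): return (np.array(p,float)+.5)/2.85-.5+[90,170]
def c2(p): return (np.array(p,float)+.5)/4-.5+[360,170]
def show(n,uv,z):
    P=px2w('top',uv,z)[:,:2]; e=np.diff(np.r_[P,P[:1]],axis=0)
    print(n,'ctr',P.mean(0).round(4),'len',np.linalg.norm(e,axis=1).round(3),'ang',np.degrees(np.arctan2(e[:,1],e[:,0])).round(1))
show('pullA',c1([(267,111),(297,139),(161,269),(132,240)]),.005)
show('pullB',c1([(404,262),(434,293),(294,429),(265,399)]),.005)
show('cover',c1([(515,50),(689,24),(728,207),(546,237)]),.046)
show('handle',c1([(585,120),(655,108),(657,131),(587,142)]),.076)
show('pan',c1([(474,56),(733,19),(768,206),(503,243)]),.012)
show('tile',c2([(318,141),(474,111),(520,268),(362,298)]),.006)
show('holder',c2([(237,279),(123,371),(226,486),(330,395)]),.03)
print('cap',px2w('top',c2([(281,363)]),.132))
```

```text
pullA ctr [0.4982 0.4185] len [0.044 0.188 0.043 0.188] ang [-135.1  132.7   44.5  -47. ]
pullB ctr [0.3352 0.2827] len [0.044 0.189 0.041 0.19 ] ang [-137.9  131.8   43.5  -47.5]
cover ctr [0.5337 0.0056] len [0.179 0.19  0.181 0.192] ang [ -83.9 -172.8   96.7    6.5]
handle ctr [0.5298 0.0065] len [0.069 0.023 0.069 0.022] ang [ -82.7 -179.2   96.4    1.8]
pan ctr [0.5396 0.0025] len [0.273 0.199 0.27  0.197] ang [ -84.3 -174.7   95.3    6.3]
tile ctr [ 0.5026 -0.4579] len [0.121 0.12  0.12  0.119] ang [ -81.8 -172.5   97.7    8. ]
holder ctr [ 0.3776 -0.2945] len [0.107 0.104 0.1   0.102] ang [ 124.7 -142.7  -53.9   33.2]
cap [[ 0.37923117 -0.29581062  0.132     ]]
```

>>> move_arm([
  {"dx": 0.42,"dy": 0.79,"rz": 0.085},
  {"dx": 0.42,"dy": 0.79,"rz": 0.085},
  {"dx": 0.42,"dy": 0.79,"rz": 0.085},
  {"dx": 0.42,"dy": 0.79,"rz": 0.085},
  {"dx": 0.42,"dy": 0.79,"rz": 0.085},
  {"dx": 0.42,"dy": 0.79,"rz": 0.085},
  {"dx": 0.42,"dy": 0.79,"rz": 0.085},
  {"dx": 0.42,"dy": 0.79,"rz": 0.085},
  {"dx": 0.42,"dy": 0.79,"rz": 0.085},
  {"dx": 0.42,"dy": 0.79,"rz": 0.085},
], claw=60, newtons=60)

```text
schema error: expected keys dx, dy, dz, rx, ry, rz
```

>>> move_arm([
  {"dx": 0.42,"dy": 0.79,"rz": 0.085},
  {"dx": 0.42,"dy": 0.79,"rz": 0.085},
  {"dx": 0.42,"dy": 0.79,"rz": 0.085},
  {"dx": 0.42,"dy": 0.79,"rz": 0.085},
  {"dx": 0.42,"dy": 0.79,"rz": 0.085},
  {"dx": 0.42,"dy": 0.79,"rz": 0.085},
  {"dx": 0.42,"dy": 0.79,"rz": 0.085},
  {"dx": 0.42,"dy": 0.79,"rz": 0.085},
  {"dx": 0.42,"dy": 0.79,"rz": 0.085},
  {"dx": 0.42,"dy": 0.79,"rz": 0.085},
])

```text
schema error: expected keys dx, dy, dz, rx, ry, rz
```

>>> move_arm([
  {"dx": 0.42,"dy": 0.79,"rz": 0.085},
  {"dx": 0.42,"dy": 0.79,"rz": 0.085},
  {"dx": 0.42,"dy": 0.79,"rz": 0.085},
  {"dx": 0.42,"dy": 0.79,"rz": 0.085},
  {"dx": 0.42,"dy": 0.79,"rz": 0.085},
  {"dx": 0.42,"dy": 0.79,"rz": 0.085},
  {"dx": 0.42,"dy": 0.79,"rz": 0.085},
  {"dx": 0.42,"dy": 0.79,"rz": 0.085},
  {},
  {},
])

```text
schema error: expected keys dx, dy, dz, rx, ry, rz
```

```bash
cat >> h.py <<'E'
def st():
    s=sensors.sense(); from scipy.spatial.transform import Rotation as R
    m=R.from_quat(s['tool_rot']).as_matrix()
    print('t',round(s['t'],2),'tcp',s['tcp_pos'].round(4),'yaw_y',np.degrees(np.arctan2(m[1,1],m[0,1])).round(2),'z',m[:,2].round(3),'F',s['force'].round(1),'gap',round(s['finger_gap'],3),'gf',round(s['gripper_force'],1)); return s
E
python3 - <<'E'
from h import *
st(); M=model('wrist'); np.savez('pics/w1m.npz',*M); snap('wrist','w1',s=1.4)
print(px2w('top',(np.array([(495,187),(566,190),(562,226),(493,219)])/1.4),.009))
E
```

```text
t 0.1 tcp [ 0.2147 -0.5863  0.2304] yaw_y -69.9 z [-0.     0.002 -1.   ] F [-0.2 -0.5 -0.5] gap 1.0 gf 0.0
[[ 0.78832974 -0.15630199  0.009     ]
 [ 0.77430892 -0.31106203  0.009     ]
 [ 0.69199526 -0.29256539  0.009     ]
 [ 0.71470918 -0.14527304  0.009     ]]
```

View pics/w1.png

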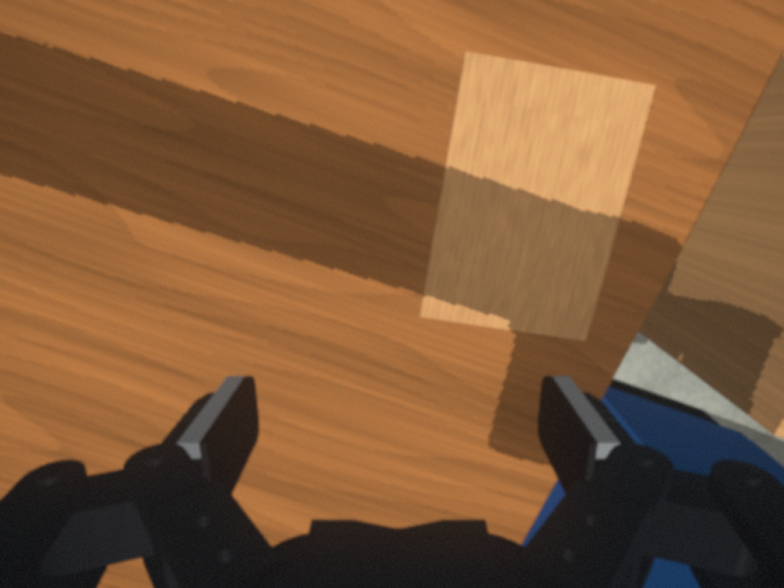

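The arm hasn't moved because every row needs all six keys. The wrist picture only shows a plain wooden board on the bench at (540,195). I'm resending with full rows.

>>> move_arm([
  {"dx": 0.42,"dy": 0.79,"dz": 0,"rx": 0,"ry": 0,"rz": 0.085},
  {"dx": 0.42,"dy": 0.79,"dz": 0,"rx": 0,"ry": 0,"rz": 0.085},
  {"dx": 0.42,"dy": 0.79,"dz": 0,"rx": 0,"ry": 0,"rz": 0.085},
  {"dx": 0.42,"dy": 0.79,"dz": 0,"rx": 0,"ry": 0,"rz": 0.085},
  {"dx": 0.42,"dy": 0.79,"dz": 0,"rx": 0,"ry": 0,"rz": 0.085},
  {"dx": 0.42,"dy": 0.79,"dz": 0,"rx": 0,"ry": 0,"rz": 0.085},
  {"dx": 0.42,"dy": 0.79,"dz": 0,"rx": 0,"ry": 0,"rz": 0.085},
  {"dx": 0.42,"dy": 0.79,"dz": 0,"rx": 0,"ry": 0,"rz": 0.085},
  {"dx": 0.42,"dy": 0.79,"dz": 0,"rx": 0,"ry": 0,"rz": 0.085},
  {"dx": 0.42,"dy": 0.79,"dz": 0,"rx": 0,"ry": 0,"rz": 0.085},
], claw=60, newtons=60)

```text
t: 1.4
tcp_pos: [0.3205, -0.3881, 0.2313]
tool_rot: [0.921, 0.389, 0.0, 0.0]
force: [0.5, -0.4, -0.0]
finger_gap: 0.606
gripper_force: 0.0
```

>>> move_arm([
  {"dx": 0.42,"dy": 0.79,"dz": 0,"rx": 0,"ry": 0,"rz": 0.085},
  {"dx": 0.42,"dy": 0.79,"dz": 0,"rx": 0,"ry": 0,"rz": 0.085},
  {"dx": 0.42,"dy": 0.79,"dz": 0,"rx": 0,"ry": 0,"rz": 0.085},
  {"dx": 0.42,"dy": 0.79,"dz": 0,"rx": 0,"ry": 0,"rz": 0.085},
  {"dx": 0.42,"dy": 0.79,"dz": 0,"rx": 0,"ry": 0,"rz": 0.085},
  {"dx": 0.42,"dy": 0.79,"dz": 0,"rx": 0,"ry": 0,"rz": 0.085},
  {"dx": 0.42,"dy": 0.79,"dz": 0,"rx": 0,"ry": 0,"rz": 0.085},
  {"dx": 0.42,"dy": 0.79,"dz": 0,"rx": 0,"ry": 0,"rz": 0.085},
  {"dx": 0.42,"dy": 0.79,"dz": 0,"rx": 0,"ry": 0,"rz": 0.085},
  {"dx": 0.42,"dy": 0.79,"dz": 0,"rx": 0,"ry": 0,"rz": 0.085},
])

```text
t: 2.65
tcp_pos: [0.4252, -0.1906, 0.2313]
tool_rot: [0.813, 0.583, 0.0, 0.0]
force: [-0.3, 0.6, 0.6]
finger_gap: 0.6
gripper_force: 0.0
```

>>> move_arm([
  {"dx": 0.42,"dy": 0.79,"dz": 0,"rx": 0,"ry": 0,"rz": 0.085},
  {"dx": 0.42,"dy": 0.79,"dz": 0,"rx": 0,"ry": 0,"rz": 0.085},
  {"dx": 0.42,"dy": 0.79,"dz": 0,"rx": 0,"ry": 0,"rz": 0.085},
  {"dx": 0.42,"dy": 0.79,"dz": 0,"rx": 0,"ry": 0,"rz": 0.085},
  {"dx": 0.42,"dy": 0.79,"dz": 0,"rx": 0,"ry": 0,"rz": 0.085},
  {"dx": 0.42,"dy": 0.79,"dz": 0,"rx": 0,"ry": 0,"rz": 0.085},
  {"dx": 0.42,"dy": 0.79,"dz": 0,"rx": 0,"ry": 0,"rz": 0.085},
  {"dx": 0.42,"dy": 0.79,"dz": 0,"rx": 0,"ry": 0,"rz": 0.085},
  {"dx": 0.42,"dy": 0.79,"dz": 0,"rx": 0,"ry": 0,"rz": 0.085},
  {"dx": 0.42,"dy": 0.79,"dz": 0,"rx": 0,"ry": 0,"rz": 0.085},
])

```text
t: 3.9
tcp_pos: [0.5299, 0.007, 0.2313]
tool_rot: [0.664, 0.748, 0.0, 0.0]
force: [0.1, 0.1, -0.6]
finger_gap: 0.602
gripper_force: 0.0
```

Run:
```python
from h import *
st(); snap('wrist','w2',s=1.4)
print(w2px('wrist',[[.532,.006,.076]])*1.4)
```

```text
t 3.9 tcp [0.5299 0.007  0.2313] yaw_y 6.78 z [ 0. -0. -1.] F [ 0.1  0.1 -0.6] gap 0.602 gf 0.0
[[397.76472036 275.2042824 ]]
```

View pics/w2.png

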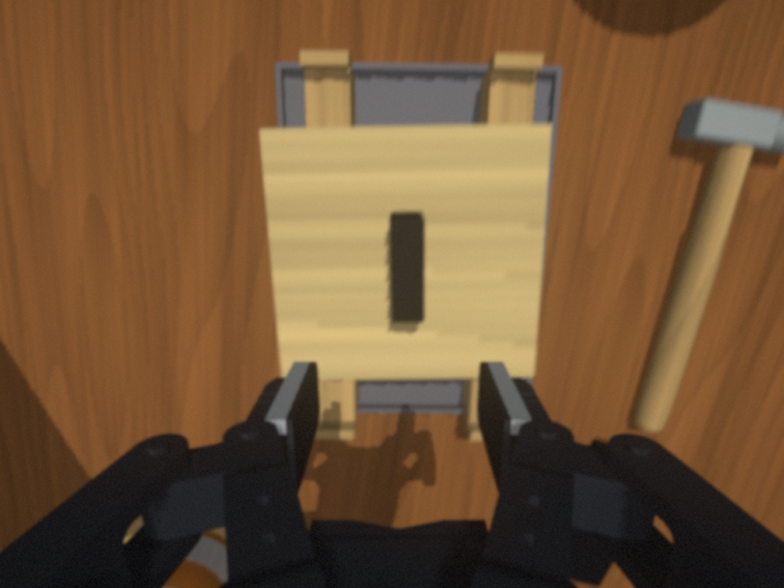

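The wrist view shows the handle top centred at (407,268). Rail lips are at (325,51) and (520,53), and the near pan rim is at row 412. I'll recompute the poses from this closer view.

Run:
```python
from h import *
def W(p,z): return px2w('wrist',np.array(p,float)/1.4,z)[:,:2].round(4)
print('handle',W([(391,213),(423,213),(424,322),(391,322)],.076), W([(407,268)],.076))
c=W([(260,128),(551,125),(534,380),(281,380)],.046); print('cover',c,c.mean(0))
print('lips',W([(300,51),(349,51),(495,53),(544,53)],.052))
print('pan',W([(275,64),(562,66),(541,412)],.012))
```

```text
handle [[ 0.5231  0.0448]
 [ 0.5427  0.0471]
 [ 0.5529 -0.0235]
 [ 0.5314 -0.026 ]] [[0.5373 0.0114]]
cover [[ 0.4323  0.0859]
 [ 0.6199  0.1104]
 [ 0.6449 -0.0702]
 [ 0.4553 -0.0927]] [0.5381  0.00835]
lips [[0.4563 0.1338]
 [0.4862 0.1372]
 [0.5754 0.147 ]
 [0.6054 0.1509]]
pan [[ 0.4314  0.1302]
 [ 0.6299  0.153 ]
 [ 0.6697 -0.1148]]
```

>>> move_arm([
  {"dx": 0.14,"dy": 0.04,"dz": -0.7,"rx": 0,"ry": 0,"rz": 0},
  {"dx": 0.14,"dy": 0.04,"dz": -0.7,"rx": 0,"ry": 0,"rz": 0},
  {"dx": 0,"dy": 0,"dz": -0.7,"rx": 0,"ry": 0,"rz": 0},
  {"dx": 0,"dy": 0,"dz": -0.7,"rx": 0,"ry": 0,"rz": 0},
  {"dx": 0,"dy": 0,"dz": -0.7,"rx": 0,"ry": 0,"rz": 0},
  {"dx": 0,"dy": 0,"dz": -0.7,"rx": 0,"ry": 0,"rz": 0},
  {"dx": 0,"dy": 0,"dz": -0.7,"rx": 0,"ry": 0,"rz": 0},
  {"dx": 0,"dy": 0,"dz": -0.7,"rx": 0,"ry": 0,"rz": 0},
  {"dx": 0,"dy": 0,"dz": -0.7,"rx": 0,"ry": 0,"rz": 0},
  {"dx": 0,"dy": 0,"dz": -0.7,"rx": 0,"ry": 0,"rz": 0},
])

```text
t: 5.2
tcp_pos: [0.5368, 0.0079, 0.0558]
tool_rot: [0.665, 0.747, 0.0, 0.0]
force: [0.3, -0.2, 0.3]
finger_gap: 0.599
gripper_force: 0.0
```

>>> move_arm([
  {"dx": 0,"dy": 0,"dz": -0.15,"rx": 0,"ry": 0,"rz": 0},
  {"dx": 0,"dy": 0,"dz": 0,"rx": 0,"ry": 0,"rz": 0},
  {"dx": 0,"dy": 0,"dz": 0,"rx": 0,"ry": 0,"rz": 0},
  {"dx": 0,"dy": 0,"dz": 0,"rx": 0,"ry": 0,"rz": 0},
  {"dx": 0,"dy": 0,"dz": 0,"rx": 0,"ry": 0,"rz": 0},
  {"dx": 0,"dy": 0,"dz": 0,"rx": 0,"ry": 0,"rz": 0},
  {"dx": 0,"dy": 0,"dz": 0,"rx": 0,"ry": 0,"rz": 0},
  {"dx": 0,"dy": 0,"dz": 0,"rx": 0,"ry": 0,"rz": 0},
  {"dx": 0,"dy": 0,"dz": 0,"rx": 0,"ry": 0,"rz": 0},
  {"dx": 0,"dy": 0,"dz": 0,"rx": 0,"ry": 0,"rz": 0},
], claw=10, newtons=60)

```text
t: 6.45
tcp_pos: [0.5368, 0.0076, 0.0525]
tool_rot: [0.665, 0.747, -0.0, -0.0]
force: [-0.3, -0.1, -2.1]
finger_gap: 0.241
gripper_force: 60.3
```

>>> move_arm([
  {"dx": 0,"dy": 0,"dz": 0.4,"rx": 0,"ry": 0,"rz": 0},
  {"dx": 0,"dy": 0,"dz": 0.4,"rx": 0,"ry": 0,"rz": 0},
  {"dx": 0,"dy": 0,"dz": 0.4,"rx": 0,"ry": 0,"rz": 0},
  {"dx": 0,"dy": 0,"dz": 0.4,"rx": 0,"ry": 0,"rz": 0},
  {"dx": 0,"dy": 0,"dz": 0.4,"rx": 0,"ry": 0,"rz": 0},
  {"dx": 0,"dy": 0,"dz": 0.4,"rx": 0,"ry": 0,"rz": 0},
  {"dx": 0,"dy": 0,"dz": 0.4,"rx": 0,"ry": 0,"rz": 0},
  {"dx": 0,"dy": 0,"dz": 0.4,"rx": 0,"ry": 0,"rz": 0},
  {"dx": 0,"dy": 0,"dz": 0.4,"rx": 0,"ry": 0,"rz": 0},
  {"dx": 0,"dy": 0,"dz": 0.4,"rx": 0,"ry": 0,"rz": 0},
])

```text
t: 7.7
tcp_pos: [0.5367, 0.0076, 0.1532]
tool_rot: [0.665, 0.747, -0.0, -0.0]
force: [0.5, -0.0, -1.6]
finger_gap: 0.243
gripper_force: 60.3
```

>>> move_arm([
  {"dx": 0.07,"dy": -0.55,"dz": 0,"rx": 0,"ry": 0,"rz": 0},
  {"dx": 0.07,"dy": -0.55,"dz": 0,"rx": 0,"ry": 0,"rz": 0},
  {"dx": 0.07,"dy": -0.55,"dz": 0,"rx": 0,"ry": 0,"rz": 0},
  {"dx": 0.07,"dy": -0.55,"dz": 0,"rx": 0,"ry": 0,"rz": 0},
  {"dx": 0.07,"dy": -0.55,"dz": 0,"rx": 0,"ry": 0,"rz": 0},
  {"dx": 0.07,"dy": -0.55,"dz": 0,"rx": 0,"ry": 0,"rz": 0},
  {"dx": 0.07,"dy": -0.55,"dz": 0,"rx": 0,"ry": 0,"rz": 0},
  {"dx": 0.07,"dy": -0.55,"dz": 0,"rx": 0,"ry": 0,"rz": 0},
  {"dx": 0.07,"dy": -0.55,"dz": 0,"rx": 0,"ry": 0,"rz": 0},
  {"dx": 0.07,"dy": -0.55,"dz": 0,"rx": 0,"ry": 0,"rz": 0},
])

```text
t: 8.95
tcp_pos: [0.5544, -0.1308, 0.1526]
tool_rot: [0.665, 0.747, -0.0, 0.0]
force: [0.3, -0.2, -2.3]
finger_gap: 0.244
gripper_force: 60.4
```

>>> move_arm([
  {"dx": 0.07,"dy": -0.55,"dz": 0,"rx": 0,"ry": 0,"rz": 0},
  {"dx": 0.07,"dy": -0.55,"dz": 0,"rx": 0,"ry": 0,"rz": 0},
  {"dx": 0.07,"dy": -0.55,"dz": 0,"rx": 0,"ry": 0,"rz": 0},
  {"dx": 0.07,"dy": -0.55,"dz": 0,"rx": 0,"ry": 0,"rz": 0},
  {"dx": 0.07,"dy": -0.55,"dz": 0,"rx": 0,"ry": 0,"rz": 0},
  {"dx": 0.07,"dy": -0.55,"dz": 0,"rx": 0,"ry": 0,"rz": 0},
  {"dx": 0.07,"dy": -0.55,"dz": 0,"rx": 0,"ry": 0,"rz": 0},
  {"dx": 0.07,"dy": -0.55,"dz": 0,"rx": 0,"ry": 0,"rz": 0},
  {"dx": 0.07,"dy": -0.55,"dz": 0,"rx": 0,"ry": 0,"rz": 0},
  {"dx": 0.07,"dy": -0.55,"dz": 0,"rx": 0,"ry": 0,"rz": 0},
])

```text
t: 10.2
tcp_pos: [0.5719, -0.2683, 0.1525]
tool_rot: [0.665, 0.747, -0.0, -0.0]
force: [0.6, -0.3, -2.0]
finger_gap: 0.245
gripper_force: 60.4
```

Run:
```python
from h import *
st(); snap('top','t2',s=1.4)
```

```text
t 10.2 tcp [ 0.5719 -0.2683  0.1525] yaw_y 6.6 z [-0.  0. -1.] F [ 0.6 -0.3 -2. ] gap 0.245 gf 60.4
```

View pics/t2.png

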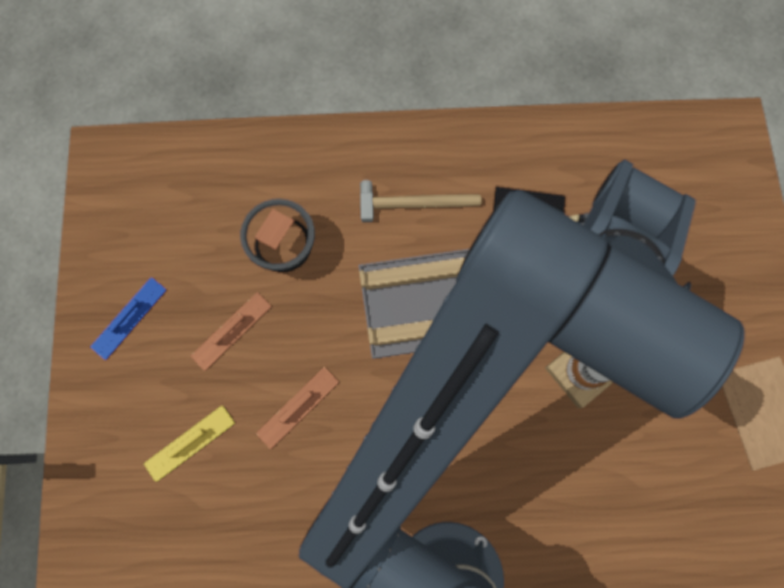

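The cover is held, and the pulls at (231,331) and (298,407) haven't moved. The bench the arm used to hide now shows no more pulls. Lowering the cover.

>>> move_arm([
  {"dx": 0,"dy": 0,"dz": -0.54,"rx": 0,"ry": 0,"rz": 0},
  {"dx": 0,"dy": 0,"dz": -0.54,"rx": 0,"ry": 0,"rz": 0},
  {"dx": 0,"dy": 0,"dz": -0.54,"rx": 0,"ry": 0,"rz": 0},
  {"dx": 0,"dy": 0,"dz": -0.54,"rx": 0,"ry": 0,"rz": 0},
  {"dx": 0,"dy": 0,"dz": -0.54,"rx": 0,"ry": 0,"rz": 0},
  {"dx": 0,"dy": 0,"dz": -0.54,"rx": 0,"ry": 0,"rz": 0},
  {"dx": 0,"dy": 0,"dz": -0.54,"rx": 0,"ry": 0,"rz": 0},
  {"dx": 0,"dy": 0,"dz": -0.54,"rx": 0,"ry": 0,"rz": 0},
  {"dx": 0,"dy": 0,"dz": -0.54,"rx": 0,"ry": 0,"rz": 0},
  {"dx": 0,"dy": 0,"dz": -0.5,"rx": 0,"ry": 0,"rz": 0},
])

```text
t: 11.5
tcp_pos: [0.5718, -0.2674, 0.0176]
tool_rot: [0.665, 0.747, -0.0, -0.0]
force: [0.1, 0.3, -2.9]
finger_gap: 0.248
gripper_force: 60.4
```

>>> move_arm([
  {"dx": 0,"dy": 0,"dz": -0.08,"rx": 0,"ry": 0,"rz": 0},
  {"dx": 0,"dy": 0,"dz": -0.08,"rx": 0,"ry": 0,"rz": 0},
  {"dx": 0,"dy": 0,"dz": -0.04,"rx": 0,"ry": 0,"rz": 0},
  {"dx": 0,"dy": 0,"dz": -0.04,"rx": 0,"ry": 0,"rz": 0},
  {"dx": 0,"dy": 0,"dz": 0,"rx": 0,"ry": 0,"rz": 0},
  {"dx": 0,"dy": 0,"dz": 0,"rx": 0,"ry": 0,"rz": 0},
  {"dx": 0,"dy": 0,"dz": 0,"rx": 0,"ry": 0,"rz": 0},
  {"dx": 0,"dy": 0,"dz": 0,"rx": 0,"ry": 0,"rz": 0},
  {"dx": 0,"dy": 0,"dz": 0,"rx": 0,"ry": 0,"rz": 0},
  {"dx": 0,"dy": 0,"dz": 0,"rx": 0,"ry": 0,"rz": 0},
])

```text
t: 12.75
tcp_pos: [0.5718, -0.2674, 0.0125]
tool_rot: [0.665, 0.747, 0.0, -0.0]
force: [-0.6, -0.2, -1.6]
finger_gap: 0.242
gripper_force: 60.4
```

>>> move_arm([
  {"dx": 0,"dy": 0,"dz": 0,"rx": 0,"ry": 0,"rz": 0},
  {"dx": 0,"dy": 0,"dz": 0,"rx": 0,"ry": 0,"rz": 0},
  {"dx": 0,"dy": 0,"dz": 0,"rx": 0,"ry": 0,"rz": 0},
  {"dx": 0,"dy": 0,"dz": 0,"rx": 0,"ry": 0,"rz": 0},
  {"dx": 0,"dy": 0,"dz": 0.2,"rx": 0,"ry": 0,"rz": 0},
  {"dx": 0,"dy": 0,"dz": 0.6,"rx": 0,"ry": 0,"rz": 0},
  {"dx": 0,"dy": 0,"dz": 0.8,"rx": 0,"ry": 0,"rz": 0},
  {"dx": 0,"dy": 0,"dz": 0.8,"rx": 0,"ry": 0,"rz": 0},
  {"dx": 0,"dy": 0,"dz": 0.8,"rx": 0,"ry": 0,"rz": 0},
  {"dx": 0,"dy": 0,"dz": 0.8,"rx": 0,"ry": 0,"rz": 0},
], claw=60)

```text
t: 14.0
tcp_pos: [0.5721, -0.2676, 0.1149]
tool_rot: [0.665, 0.747, 0.0, 0.001]
force: [0.8, 0.2, -0.3]
finger_gap: 0.603
gripper_force: 0.0
```

>>> move_arm([
  {"dx": -0.13,"dy": 0.9,"dz": 0.5,"rx": 0,"ry": 0,"rz": 0},
  {"dx": -0.13,"dy": 0.9,"dz": 0.5,"rx": 0,"ry": 0,"rz": 0},
  {"dx": -0.13,"dy": 0.9,"dz": 0.5,"rx": 0,"ry": 0,"rz": 0},
  {"dx": -0.13,"dy": 0.9,"dz": 0.5,"rx": 0,"ry": 0,"rz": 0},
  {"dx": -0.13,"dy": 0.9,"dz": 0.5,"rx": 0,"ry": 0,"rz": 0},
  {"dx": -0.13,"dy": 0.9,"dz": 0.5,"rx": 0,"ry": 0,"rz": 0},
  {"dx": -0.13,"dy": 0.9,"dz": 0.5,"rx": 0,"ry": 0,"rz": 0},
  {"dx": -0.13,"dy": 0.9,"dz": 0.5,"rx": 0,"ry": 0,"rz": 0},
  {"dx": -0.13,"dy": 0.5,"dz": 0.3,"rx": 0,"ry": 0,"rz": 0},
  {"dx": -0.13,"dy": 0.3,"dz": 0.2,"rx": 0,"ry": 0,"rz": 0},
])

```text
t: 15.25
tcp_pos: [0.5392, -0.0666, 0.2256]
tool_rot: [0.665, 0.747, 0.0, 0.0]
force: [-0.2, -0.6, -0.3]
finger_gap: 0.598
gripper_force: 0.0
```

Run:
```python
from h import *
import pickle
st(); pickle.dump(model('wrist'),open('pics/w3.pkl','wb')); snap('wrist','w3',s=1.4)
```

```text
t 15.25 tcp [ 0.5392 -0.0666  0.2256] yaw_y 6.64 z [ 0. -0. -1.] F [-0.2 -0.6 -0.3] gap 0.598 gf 0.0
```

View pics/w3.png

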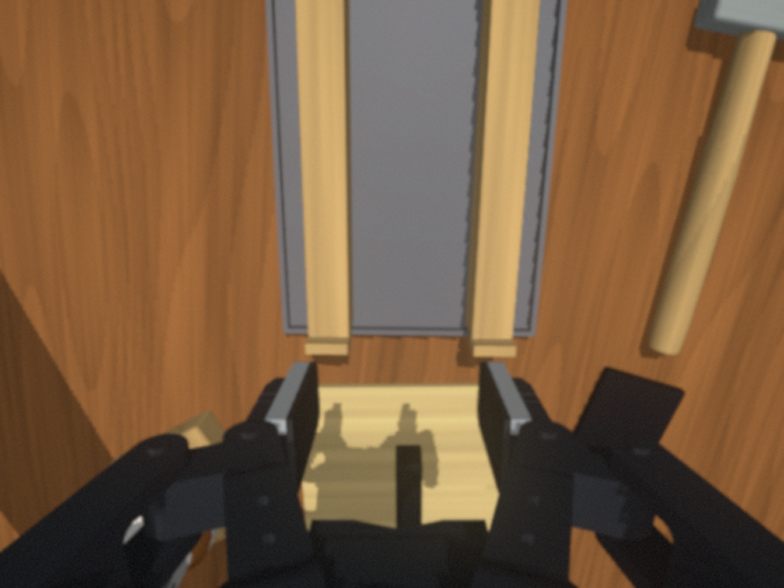

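The rails are clear, with outer edges running (296,0)-(307,335) and (539,0)-(515,340). The pan corners are at (285,334) and (534,335), and the cover lies flat below them. I'll compute the stand pose from these.

Run:
```python
from h import *
import pickle
M=pickle.load(open('pics/w3.pkl','rb'))
W=lambda p,z: px2w('',np.array(p,float)/1.4,z,M)[:,:2].round(4)
a=W([(296,2),(307,335),(539,2),(515,335)],.04); print(a)
for i,j in((1,0),(3,2)): d=a[i]-a[j]; print(np.degrees(np.arctan2(d[0],-d[1])))
print('pan',W([(285,334),(534,335)],.012),'lips front outer', W([(305,355),(349,355),(472,357),(515,357)],.052))
# top view of stand, uncovered parts, from t2
c=lambda p:np.array(p,float)/1.4
print('top pan TL,BL',px2w('top',c([(360,265),(373,357)]),.012)[:,:2])
print('top proj stand hyp')
for X,Y,a in((.5396,.0025,5.9),(.544,.005,6.5)):
    s,co=np.sin(np.radians(a)),np.cos(np.radians(a))
    L=np.array([(-.1,.136,.012),(.1,.136,.012),(.1,-.136,.012),(-.1,-.136,.012),(-.075,.128,.052),(.075,.128,.052)])
    P=np.c_[X+co*L[:,0]-s*L[:,1],Y+s*L[:,0]+co*L[:,1],L[:,2]]
    print('top(c1 px)',((w2px('top',P)-[90,170]+.5)*2.85).round(0).tolist()); 
    K,d,E=M; print('w3',(cv2.projectPoints(P,cv2.Rodrigues(E[:3,:3])[0],E[:3,3],K,d)[0][:,0]*1.4).round(0).tolist())
```

```text
[[ 0.4591  0.0865]
 [ 0.4799 -0.13  ]
 [ 0.6068  0.1039]
 [ 0.6313 -0.1126]]
5.487786077858474
6.456351301943801
pan [[ 0.4581 -0.1427]
 [ 0.6549 -0.1209]] lips front outer [[ 0.4812 -0.1405]
 [ 0.5125 -0.1369]
 [ 0.6    -0.1284]
 [ 0.6307 -0.1249]]
top pan TL,BL [[0.62444106 0.145026  ]
 [0.42852601 0.12593192]]
top proj stand hyp
top(c1 px) [[503.0, 246.0], [475.0, 56.0], [733.0, 18.0], [770.0, 206.0], [506.0, 214.0], [485.0, 68.0]]
w3 [[258.0, -60.0], [567.0, -56.0], [531.0, 337.0], [280.0, 334.0], [283.0, -74.0], [546.0, -70.0]]
top(c1 px) [[501.0, 243.0], [471.0, 53.0], [729.0, 13.0], [768.0, 200.0], [505.0, 211.0], [481.0, 65.0]]
w3 [[263.0, -62.0], [572.0, -61.0], [539.0, 333.0], [288.0, 333.0], [289.0, -76.0], [552.0, -75.0]]
```

>>> move_arm([
  {"dx": -0.41,"dy": 0.7,"dz": 0,"rx": 0,"ry": 0,"rz": 0.06},
  {"dx": -0.41,"dy": 0.7,"dz": 0,"rx": 0,"ry": 0,"rz": 0.06},
  {"dx": -0.41,"dy": 0.7,"dz": 0,"rx": 0,"ry": 0,"rz": 0.06},
  {"dx": -0.41,"dy": 0.7,"dz": 0,"rx": 0,"ry": 0,"rz": 0.06},
  {"dx": -0.41,"dy": 0.7,"dz": 0,"rx": 0,"ry": 0,"rz": 0.06},
  {"dx": -0.41,"dy": 0.7,"dz": 0,"rx": 0,"ry": 0,"rz": 0.06},
  {"dx": -0.41,"dy": 0.7,"dz": 0,"rx": 0,"ry": 0,"rz": 0.06},
  {"dx": -0.41,"dy": 0.7,"dz": 0,"rx": 0,"ry": 0,"rz": 0.06},
  {"dx": -0.41,"dy": 0.7,"dz": 0,"rx": 0,"ry": 0,"rz": 0.06},
  {"dx": -0.41,"dy": 0.7,"dz": 0,"rx": 0,"ry": 0,"rz": 0.06},
], claw=45)

```text
t: 16.55
tcp_pos: [0.4361, 0.1087, 0.2251]
tool_rot: [0.539, 0.842, 0.0, 0.0]
force: [0.3, -0.8, 0.2]
finger_gap: 0.449
gripper_force: 0.0
```

>>> move_arm([
  {"dx": -0.41,"dy": 0.7,"dz": 0,"rx": 0,"ry": 0,"rz": 0.06},
  {"dx": -0.41,"dy": 0.7,"dz": 0,"rx": 0,"ry": 0,"rz": 0.06},
  {"dx": -0.41,"dy": 0.7,"dz": 0,"rx": 0,"ry": 0,"rz": 0.06},
  {"dx": -0.41,"dy": 0.7,"dz": 0,"rx": 0,"ry": 0,"rz": 0.06},
  {"dx": -0.41,"dy": 0.7,"dz": 0,"rx": 0,"ry": 0,"rz": 0.06},
  {"dx": -0.41,"dy": 0.7,"dz": 0,"rx": 0,"ry": 0,"rz": 0.06},
  {"dx": -0.41,"dy": 0.7,"dz": 0,"rx": 0,"ry": 0,"rz": 0.06},
  {"dx": -0.41,"dy": 0.7,"dz": 0,"rx": 0,"ry": 0,"rz": 0.06},
  {"dx": -0.41,"dy": 0.7,"dz": 0,"rx": 0,"ry": 0,"rz": 0.06},
  {"dx": -0.41,"dy": 0.7,"dz": 0,"rx": 0,"ry": 0,"rz": 0.06},
])

```text
t: 17.8
tcp_pos: [0.3334, 0.2835, 0.2251]
tool_rot: [0.401, 0.916, 0.0, 0.0]
force: [-0.5, -0.6, -0.6]
finger_gap: 0.451
gripper_force: 0.0
```

```bash
cat >> h.py <<'E'
def pullfit(n,f,guess,show=True):
    """copper plate: mask by hue, project corners to z=5 mm"""
    M=model(n); im=cams.snapshot(n)[:,:,::-1].copy(); s=np.array([])
    hsv=cv2.cvtColor(cv2.GaussianBlur(im,(3,3),0),cv2.COLOR_BGR2HSV); cv2.imwrite(f'pics/{f}.png',cv2.resize(im,None,fx=1.4,fy=1.4)); np.save(f'pics/{f}.npy',im)
    return M,im,hsv
E
python3 - <<'E'
from h import *
import pickle
st(); M,im,hsv=pullfit('wrist','w4',0); pickle.dump(M,open('pics/w4.pkl','wb'))
E
```

```text
t 17.8 tcp [0.3334 0.2835 0.2251] yaw_y 42.72 z [ 0.  0. -1.] F [-0.5 -0.6 -0.6] gap 0.451 gf 0.0
```

View pics/w4.png

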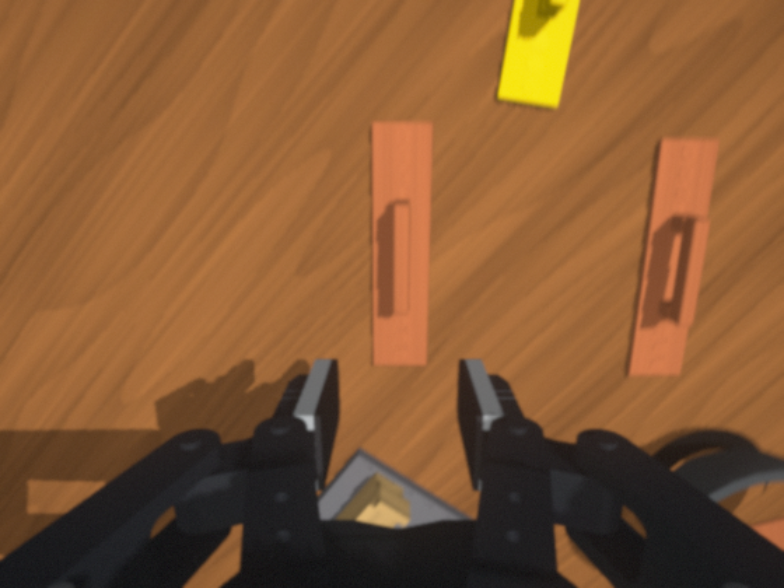

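Pull B is centred at (401,244), with its bar from (394,201) to (410,316). Pull A is at (672,258) and the yellow look-alike at (535,50).

Run:
```python
from h import *
import pickle
M=pickle.load(open('pics/w4.pkl','rb'))
W=lambda p,z: px2w('',np.array(p,float)/1.4,z,M)[:,:2]
for n,p in(('B',[(372,122),(433,122),(427,365),(373,365)]),('A',[(661,139),(718,140),(681,376),(629,376)])):
    a=W(p,.005); d=(a[0]+a[1]-a[2]-a[3]); print(n,a.mean(0).round(4),np.degrees(np.arctan2(d[1],d[0])).round(2),np.linalg.norm(d)/2)
print('bar',W([(394,201),(411,201),(410,316),(394,316)],.035).mean(0).round(4))
```

```text
B [0.3364 0.2842] 132.21 0.18926100224123985
A [0.4995 0.4202] 133.56 0.18961766045309522
bar [0.3367 0.2846]
```

>>> move_arm([
  {"dx": 0.06,"dy": 0.02,"dz": -0.9,"rx": 0,"ry": 0,"rz": -0.015},
  {"dx": 0.06,"dy": 0.02,"dz": -0.9,"rx": 0,"ry": 0,"rz": 0},
  {"dx": 0,"dy": 0,"dz": -0.9,"rx": 0,"ry": 0,"rz": 0},
  {"dx": 0,"dy": 0,"dz": -0.9,"rx": 0,"ry": 0,"rz": 0},
  {"dx": 0,"dy": 0,"dz": -0.9,"rx": 0,"ry": 0,"rz": 0},
  {"dx": 0,"dy": 0,"dz": -0.9,"rx": 0,"ry": 0,"rz": 0},
  {"dx": 0,"dy": 0,"dz": -0.9,"rx": 0,"ry": 0,"rz": 0},
  {"dx": 0,"dy": 0,"dz": -0.9,"rx": 0,"ry": 0,"rz": 0},
  {"dx": 0,"dy": 0,"dz": -0.9,"rx": 0,"ry": 0,"rz": 0},
  {"dx": 0,"dy": 0,"dz": -0.4,"rx": 0,"ry": 0,"rz": 0},
])

```text
t: 19.1
tcp_pos: [0.337, 0.2836, 0.0116]
tool_rot: [0.405, 0.914, -0.0, -0.0]
force: [0.4, 0.3, -0.3]
finger_gap: 0.451
gripper_force: 0.0
```

>>> move_arm([
  {"dx": 0,"dy": 0,"dz": -0.04,"rx": 0,"ry": 0,"rz": 0},
  {"dx": 0,"dy": 0,"dz": 0,"rx": 0,"ry": 0,"rz": 0},
  {"dx": 0,"dy": 0,"dz": 0,"rx": 0,"ry": 0,"rz": 0},
  {"dx": 0,"dy": 0,"dz": 0,"rx": 0,"ry": 0,"rz": 0},
  {"dx": 0,"dy": 0,"dz": 0,"rx": 0,"ry": 0,"rz": 0},
  {"dx": 0,"dy": 0,"dz": 0,"rx": 0,"ry": 0,"rz": 0},
  {"dx": 0,"dy": 0,"dz": 0,"rx": 0,"ry": 0,"rz": 0},
  {"dx": 0,"dy": 0,"dz": 0,"rx": 0,"ry": 0,"rz": 0},
  {"dx": 0,"dy": 0,"dz": 0,"rx": 0,"ry": 0,"rz": 0},
  {"dx": 0,"dy": 0,"dz": 0,"rx": 0,"ry": 0,"rz": 0},
], claw=2, newtons=60)

```text
t: 20.35
tcp_pos: [0.3375, 0.2837, 0.0118]
tool_rot: [0.406, 0.914, 0.0, 0.0]
force: [-0.2, 0.2, 5.5]
finger_gap: 0.127
gripper_force: 60.2
```

Run:
```python
from h import *
st()
```

```text
t 20.35 tcp [0.3375 0.2837 0.0118] yaw_y 42.15 z [ 0.001  0.    -1.   ] F [-0.2  0.2  5.5] gap 0.127 gf 60.2
```

>>> move_arm([
  {"dx": 0,"dy": 0,"dz": 0.2,"rx": 0,"ry": 0,"rz": 0},
  {"dx": 0,"dy": 0,"dz": 0.5,"rx": 0,"ry": 0,"rz": 0},
  {"dx": 0,"dy": 0,"dz": 0.5,"rx": 0,"ry": 0,"rz": 0},
  {"dx": 0,"dy": 0,"dz": 0.5,"rx": 0,"ry": 0,"rz": 0},
  {"dx": 0,"dy": 0,"dz": 0.5,"rx": 0,"ry": 0,"rz": 0},
  {"dx": 0,"dy": 0,"dz": 0.5,"rx": 0,"ry": 0,"rz": 0},
  {"dx": 0,"dy": 0,"dz": 0.5,"rx": 0,"ry": 0,"rz": 0},
  {"dx": 0,"dy": 0,"dz": 0.5,"rx": 0,"ry": 0,"rz": 0},
  {"dx": 0,"dy": 0,"dz": 0.5,"rx": 0,"ry": 0,"rz": 0},
  {"dx": 0,"dy": 0,"dz": 0.5,"rx": 0,"ry": 0,"rz": 0},
])

```text
t: 21.6
tcp_pos: [0.3372, 0.2835, 0.1299]
tool_rot: [0.406, 0.914, -0.0, -0.0]
force: [-0.6, 0.7, -3.3]
finger_gap: 0.127
gripper_force: 59.0
```

>>> move_arm([
  {"dx": 0.42,"dy": -0.62,"dz": 0,"rx": 0,"ry": 0,"rz": 0.09},
  {"dx": 0.42,"dy": -0.62,"dz": 0,"rx": 0,"ry": 0,"rz": 0.09},
  {"dx": 0.42,"dy": -0.62,"dz": 0,"rx": 0,"ry": 0,"rz": 0.09},
  {"dx": 0.42,"dy": -0.62,"dz": 0,"rx": 0,"ry": 0,"rz": 0.09},
  {"dx": 0.42,"dy": -0.62,"dz": 0,"rx": 0,"ry": 0,"rz": 0.09},
  {"dx": 0.42,"dy": -0.62,"dz": 0,"rx": 0,"ry": 0,"rz": 0.09},
  {"dx": 0.42,"dy": -0.62,"dz": 0,"rx": 0,"ry": 0,"rz": 0.09},
  {"dx": 0.42,"dy": -0.62,"dz": 0,"rx": 0,"ry": 0,"rz": 0.09},
  {"dx": 0.42,"dy": -0.62,"dz": 0,"rx": 0,"ry": 0,"rz": 0.09},
  {"dx": 0.42,"dy": -0.62,"dz": 0,"rx": 0,"ry": 0,"rz": 0.09},
])

```text
t: 22.85
tcp_pos: [0.4425, 0.128, 0.1294]
tool_rot: [0.18, 0.984, -0.0, -0.0]
force: [1.0, 1.2, -4.7]
finger_gap: 0.127
gripper_force: 59.1
```

>>> move_arm([
  {"dx": 0.41,"dy": -0.63,"dz": 0,"rx": 0,"ry": 0,"rz": 0.09},
  {"dx": 0.41,"dy": -0.63,"dz": 0,"rx": 0,"ry": 0,"rz": 0.09},
  {"dx": 0.41,"dy": -0.63,"dz": 0,"rx": 0,"ry": 0,"rz": 0.09},
  {"dx": 0.41,"dy": -0.63,"dz": 0,"rx": 0,"ry": 0,"rz": 0.09},
  {"dx": 0.41,"dy": -0.63,"dz": 0,"rx": 0,"ry": 0,"rz": 0.09},
  {"dx": 0.41,"dy": -0.63,"dz": 0,"rx": 0,"ry": 0,"rz": 0.09},
  {"dx": 0.41,"dy": -0.63,"dz": 0,"rx": 0,"ry": 0,"rz": 0.09},
  {"dx": 0.41,"dy": -0.63,"dz": 0,"rx": 0,"ry": 0,"rz": 0.09},
  {"dx": 0.41,"dy": -0.63,"dz": 0,"rx": 0,"ry": 0,"rz": 0.09},
  {"dx": 0.41,"dy": -0.63,"dz": 0,"rx": 0,"ry": 0,"rz": 0.09},
])

```text
t: 24.1
tcp_pos: [0.5447, -0.0293, 0.1293]
tool_rot: [-0.054, 0.999, 0.0, -0.0]
force: [-0.5, -0.2, -3.3]
finger_gap: 0.124
gripper_force: 59.1
```

Run:
```python
from h import *
st()
```

```text
t 24.1 tcp [ 0.5447 -0.0293  0.1293] yaw_y 96.24 z [-0.001  0.    -1.   ] F [-0.5 -0.2 -3.3] gap 0.124 gf 59.1
```

>>> move_arm([
  {"dx": 0,"dy": 0.04,"dz": -0.4,"rx": 0,"ry": 0,"rz": 0},
  {"dx": 0,"dy": 0,"dz": -0.5,"rx": 0,"ry": 0,"rz": 0},
  {"dx": 0,"dy": 0,"dz": -0.5,"rx": 0,"ry": 0,"rz": 0},
  {"dx": 0,"dy": 0,"dz": -0.5,"rx": 0,"ry": 0,"rz": 0},
  {"dx": 0,"dy": 0,"dz": -0.4,"rx": 0,"ry": 0,"rz": 0},
  {"dx": 0,"dy": 0,"dz": -0.3,"rx": 0,"ry": 0,"rz": 0},
  {"dx": 0,"dy": 0,"dz": -0.2,"rx": 0,"ry": 0,"rz": 0},
  {"dx": 0,"dy": 0,"dz": -0.12,"rx": 0,"ry": 0,"rz": 0},
  {"dx": 0,"dy": 0,"dz": -0.08,"rx": 0,"ry": 0,"rz": 0},
  {"dx": 0,"dy": 0,"dz": -0.06,"rx": 0,"ry": 0,"rz": 0},
])

```text
t: 25.35
tcp_pos: [0.545, -0.028, 0.0527]
tool_rot: [-0.054, 0.999, -0.0, 0.0]
force: [-0.0, -0.7, -4.4]
finger_gap: 0.13
gripper_force: 59.1
```

>>> move_arm([
  {"dx": 0,"dy": 0,"dz": -0.04,"rx": 0,"ry": 0,"rz": 0},
  {"dx": 0,"dy": 0,"dz": 0,"rx": 0,"ry": 0,"rz": 0},
  {"dx": 0,"dy": 0,"dz": 0,"rx": 0,"ry": 0,"rz": 0},
  {"dx": 0,"dy": 0,"dz": 0,"rx": 0,"ry": 0,"rz": 0},
  {"dx": 0,"dy": 0,"dz": 0,"rx": 0,"ry": 0,"rz": 0},
  {"dx": 0,"dy": 0,"dz": 0,"rx": 0,"ry": 0,"rz": 0},
  {"dx": 0,"dy": 0,"dz": 0,"rx": 0,"ry": 0,"rz": 0},
  {"dx": 0,"dy": 0,"dz": 0,"rx": 0,"ry": 0,"rz": 0},
  {"dx": 0,"dy": 0,"dz": 0,"rx": 0,"ry": 0,"rz": 0},
  {"dx": 0,"dy": 0,"dz": 0,"rx": 0,"ry": 0,"rz": 0},
])

```text
t: 26.6
tcp_pos: [0.5449, -0.028, 0.0519]
tool_rot: [-0.054, 0.999, -0.0, 0.0]
force: [-1.4, -0.0, 4.9]
finger_gap: 0.128
gripper_force: 60.2
```

>>> move_arm([
  {"dx": 0,"dy": 0,"dz": 0,"rx": 0,"ry": 0,"rz": 0},
  {"dx": 0,"dy": 0,"dz": 0,"rx": 0,"ry": 0,"rz": 0},
  {"dx": 0,"dy": 0,"dz": 0,"rx": 0,"ry": 0,"rz": 0},
  {"dx": 0,"dy": 0,"dz": 0.2,"rx": 0,"ry": 0,"rz": 0},
  {"dx": 0,"dy": 0,"dz": 0.8,"rx": 0,"ry": 0,"rz": 0},
  {"dx": 0,"dy": 0,"dz": 1,"rx": 0,"ry": 0,"rz": 0},
  {"dx": 0,"dy": 0,"dz": 1,"rx": 0,"ry": 0,"rz": 0},
  {"dx": 0,"dy": 0,"dz": 1,"rx": 0,"ry": 0,"rz": 0},
  {"dx": 0,"dy": 0,"dz": 1,"rx": 0,"ry": 0,"rz": 0},
  {"dx": 0,"dy": 0,"dz": 1,"rx": 0,"ry": 0,"rz": 0},
], claw=40)

```text
t: 27.85
tcp_pos: [0.5446, -0.0278, 0.2027]
tool_rot: [-0.054, 0.999, -0.0, 0.0]
force: [0.0, 0.8, -1.0]
finger_gap: 0.402
gripper_force: 0.0
```

Run:
```python
from h import *
import pickle
st(); M,im,hsv=pullfit('wrist','w5',0); pickle.dump(M,open('pics/w5.pkl','wb'))
```

```text
t 27.85 tcp [ 0.5446 -0.0278  0.2027] yaw_y 96.15 z [ 0. -0. -1.] F [ 0.   0.8 -1. ] gap 0.402 gf 0.0
```

View pics/w5.png

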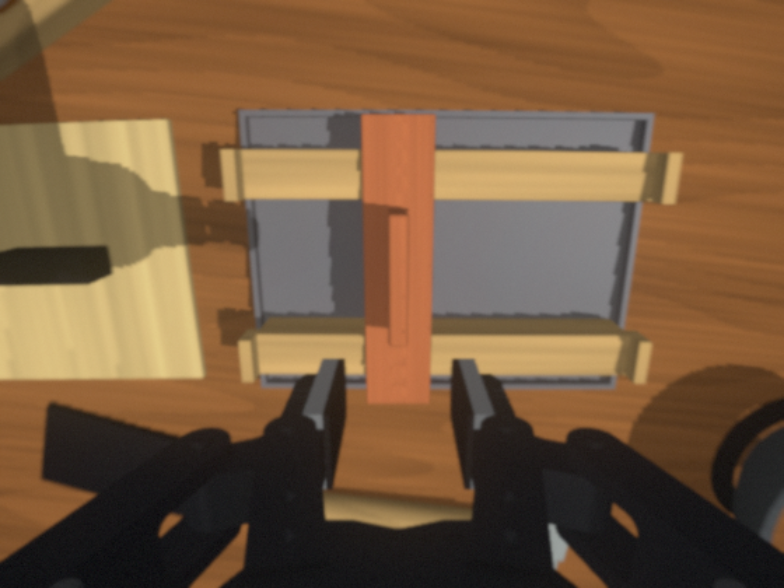

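>>> move_arm([
  {"dx": -0.09,"dy": 0.9,"dz": 0,"rx": 0,"ry": 0,"rz": -0.09},
  {"dx": -0.09,"dy": 0.9,"dz": 0,"rx": 0,"ry": 0,"rz": -0.09},
  {"dx": -0.09,"dy": 0.9,"dz": 0,"rx": 0,"ry": 0,"rz": -0.09},
  {"dx": -0.09,"dy": 0.9,"dz": 0,"rx": 0,"ry": 0,"rz": -0.09},
  {"dx": -0.09,"dy": 0.9,"dz": 0,"rx": 0,"ry": 0,"rz": -0.09},
  {"dx": -0.09,"dy": 0.9,"dz": 0,"rx": 0,"ry": 0,"rz": -0.09},
  {"dx": -0.09,"dy": 0.9,"dz": 0,"rx": 0,"ry": 0,"rz": -0.09},
  {"dx": -0.09,"dy": 0.9,"dz": 0,"rx": 0,"ry": 0,"rz": -0.09},
  {"dx": -0.09,"dy": 0.9,"dz": 0,"rx": 0,"ry": 0,"rz": -0.09},
  {"dx": -0.09,"dy": 0.9,"dz": 0,"rx": 0,"ry": 0,"rz": -0.09},
])

```text
t: 29.15
tcp_pos: [0.5219, 0.1978, 0.2013]
tool_rot: [0.182, 0.983, -0.0, -0.0]
force: [0.2, 0.1, 0.3]
finger_gap: 0.395
gripper_force: 0.0
```

>>> move_arm([
  {"dx": -0.09,"dy": 0.9,"dz": 0,"rx": 0,"ry": 0,"rz": -0.09},
  {"dx": -0.09,"dy": 0.9,"dz": 0,"rx": 0,"ry": 0,"rz": -0.09},
  {"dx": -0.09,"dy": 0.9,"dz": 0,"rx": 0,"ry": 0,"rz": -0.09},
  {"dx": -0.09,"dy": 0.9,"dz": 0,"rx": 0,"ry": 0,"rz": -0.09},
  {"dx": -0.09,"dy": 0.9,"dz": 0,"rx": 0,"ry": 0,"rz": -0.09},
  {"dx": -0.09,"dy": 0.9,"dz": 0,"rx": 0,"ry": 0,"rz": -0.09},
  {"dx": -0.09,"dy": 0.9,"dz": 0,"rx": 0,"ry": 0,"rz": -0.09},
  {"dx": -0.09,"dy": 0.9,"dz": 0,"rx": 0,"ry": 0,"rz": -0.09},
  {"dx": -0.09,"dy": 0.9,"dz": 0,"rx": 0,"ry": 0,"rz": -0.09},
  {"dx": -0.09,"dy": 0.9,"dz": 0,"rx": 0,"ry": 0,"rz": -0.07},
])

```text
t: 30.4
tcp_pos: [0.4994, 0.4227, 0.2011]
tool_rot: [0.401, 0.916, -0.0, -0.0]
force: [0.1, 0.6, 0.2]
finger_gap: 0.401
gripper_force: 0.0
```

Run:
```python
from h import *
import pickle
st(); M,im,hsv=pullfit('wrist','w6',0); pickle.dump(M,open('pics/w6.pkl','wb'))
```

```text
t 30.4 tcp [0.4994 0.4227 0.2011] yaw_y 42.68 z [-0.001 -0.    -1.   ] F [0.1 0.6 0.2] gap 0.401 gf 0.0
```

View pics/w6.png

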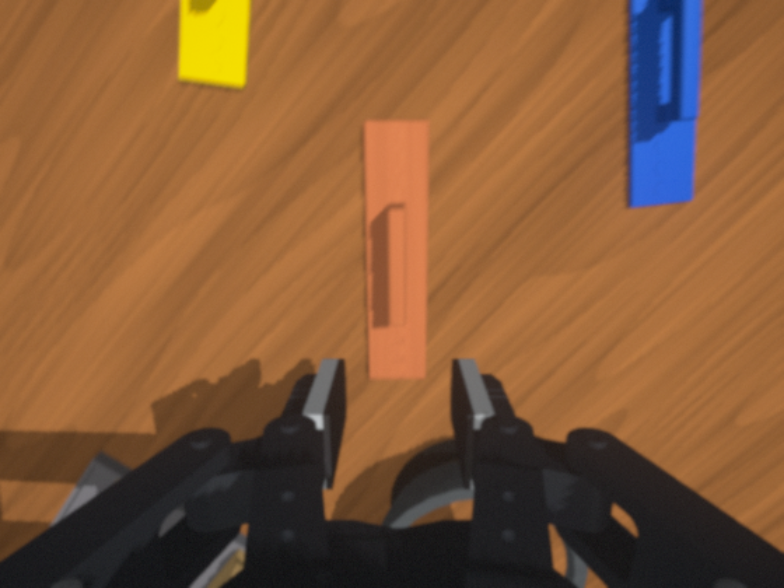

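In w5 the first pull lies across both rails at (399,258). In w6 pull A is at (397,250), with its bar from (389,206) to (406,325). I'll compute both.

Run:
```python
from h import *
import pickle
def P(k):
    M=pickle.load(open(f'pics/{k}.pkl','rb')); return lambda p,z: px2w('',np.array(p,float)/1.4,z,M)[:,:2]
def rect(n,a):
    d=(a[0]+a[1]-a[2]-a[3]); print(n,a.mean(0).round(4),np.degrees(np.arctan2(d[1],d[0])).round(2),np.linalg.norm(d)/2)
W=P('w5'); rect('B on stand',W([(362,114),(435,114),(431,403),(367,403)],.045))
rect('pan',W([(238,110),(653,114),(615,388),(265,385)],.012))
print('-x rail outer',W([(222,149),(682,153)],.052).round(4),'+x rail outer(top)',W([(265,377),(630,376)],.04).round(4))
W=P('w6'); rect('A',W([(365,121),(428,121),(425,378),(370,378)],.005)); print(W([(389,206),(407,206),(406,325),(390,325)],.035).mean(0))
```

```text
B on stand [ 0.5456 -0.0274] -173.77 0.19033799771781176
pan [0.5424 0.0043] -173.56 0.19944738788147465
-x rail outer [[ 0.4815 -0.139 ]
 [ 0.4541  0.1321]] +x rail outer(top) [[ 0.6329 -0.1125]
 [ 0.6052  0.1431]]
A [0.5001 0.4209] 132.82 0.18838083568814662
[0.50003042 0.42199584]
```

>>> move_arm([
  {"dx": 0.03,"dy": -0.06,"dz": -0.8,"rx": 0,"ry": 0,"rz": 0},
  {"dx": 0,"dy": 0,"dz": -0.8,"rx": 0,"ry": 0,"rz": 0},
  {"dx": 0,"dy": 0,"dz": -0.8,"rx": 0,"ry": 0,"rz": 0},
  {"dx": 0,"dy": 0,"dz": -0.8,"rx": 0,"ry": 0,"rz": 0},
  {"dx": 0,"dy": 0,"dz": -0.8,"rx": 0,"ry": 0,"rz": 0},
  {"dx": 0,"dy": 0,"dz": -0.8,"rx": 0,"ry": 0,"rz": 0},
  {"dx": 0,"dy": 0,"dz": -0.8,"rx": 0,"ry": 0,"rz": 0},
  {"dx": 0,"dy": 0,"dz": -0.8,"rx": 0,"ry": 0,"rz": 0},
  {"dx": 0,"dy": 0,"dz": -0.8,"rx": 0,"ry": 0,"rz": 0},
  {"dx": 0,"dy": 0,"dz": -0.34,"rx": 0,"ry": 0,"rz": 0},
])

```text
t: 31.7
tcp_pos: [0.4998, 0.4201, 0.0111]
tool_rot: [0.401, 0.916, -0.001, -0.001]
force: [-0.1, -0.3, 0.3]
finger_gap: 0.396
gripper_force: 0.0
```

>>> move_arm([
  {"dx": 0,"dy": 0,"dz": 0,"rx": 0,"ry": 0,"rz": 0},
  {"dx": 0,"dy": 0,"dz": 0,"rx": 0,"ry": 0,"rz": 0},
  {"dx": 0,"dy": 0,"dz": 0,"rx": 0,"ry": 0,"rz": 0},
  {"dx": 0,"dy": 0,"dz": 0,"rx": 0,"ry": 0,"rz": 0},
  {"dx": 0,"dy": 0,"dz": 0,"rx": 0,"ry": 0,"rz": 0},
  {"dx": 0,"dy": 0,"dz": 0,"rx": 0,"ry": 0,"rz": 0},
  {"dx": 0,"dy": 0,"dz": 0,"rx": 0,"ry": 0,"rz": 0},
  {"dx": 0,"dy": 0,"dz": 0,"rx": 0,"ry": 0,"rz": 0},
  {"dx": 0,"dy": 0,"dz": 0,"rx": 0,"ry": 0,"rz": 0},
  {"dx": 0,"dy": 0,"dz": 0,"rx": 0,"ry": 0,"rz": 0},
], claw=2)

```text
t: 32.95
tcp_pos: [0.5006, 0.4206, 0.0131]
tool_rot: [0.401, 0.916, 0.0, 0.0]
force: [-0.6, 0.5, -3.7]
finger_gap: 0.125
gripper_force: 61.6
```

Run:
```python
from h import *
st()
```

```text
t 32.95 tcp [0.5006 0.4206 0.0131] yaw_y 42.75 z [ 0.  0. -1.] F [-0.6  0.5 -3.7] gap 0.125 gf 61.6
```

>>> move_arm([
  {"dx": 0,"dy": 0,"dz": 0.2,"rx": 0,"ry": 0,"rz": 0},
  {"dx": 0,"dy": 0,"dz": 0.5,"rx": 0,"ry": 0,"rz": 0},
  {"dx": 0,"dy": 0,"dz": 0.5,"rx": 0,"ry": 0,"rz": 0},
  {"dx": 0,"dy": 0,"dz": 0.5,"rx": 0,"ry": 0,"rz": 0},
  {"dx": 0,"dy": 0,"dz": 0.5,"rx": 0,"ry": 0,"rz": 0},
  {"dx": 0,"dy": 0,"dz": 0.5,"rx": 0,"ry": 0,"rz": 0},
  {"dx": 0,"dy": 0,"dz": 0.5,"rx": 0,"ry": 0,"rz": 0},
  {"dx": 0,"dy": 0,"dz": 0.5,"rx": 0,"ry": 0,"rz": 0},
  {"dx": 0,"dy": 0,"dz": 0.5,"rx": 0,"ry": 0,"rz": 0},
  {"dx": 0,"dy": 0,"dz": 0.5,"rx": 0,"ry": 0,"rz": 0},
])

```text
t: 34.2
tcp_pos: [0.5005, 0.4206, 0.1314]
tool_rot: [0.401, 0.916, -0.0, -0.0]
force: [-0.0, -0.7, -2.5]
finger_gap: 0.124
gripper_force: 61.6
```

>>> move_arm([
  {"dx": 0.08,"dy": -0.77,"dz": 0,"rx": 0,"ry": 0,"rz": 0.09},
  {"dx": 0.08,"dy": -0.77,"dz": 0,"rx": 0,"ry": 0,"rz": 0.09},
  {"dx": 0.08,"dy": -0.77,"dz": 0,"rx": 0,"ry": 0,"rz": 0.09},
  {"dx": 0.08,"dy": -0.77,"dz": 0,"rx": 0,"ry": 0,"rz": 0.09},
  {"dx": 0.08,"dy": -0.77,"dz": 0,"rx": 0,"ry": 0,"rz": 0.09},
  {"dx": 0.08,"dy": -0.77,"dz": 0,"rx": 0,"ry": 0,"rz": 0.09},
  {"dx": 0.08,"dy": -0.77,"dz": 0,"rx": 0,"ry": 0,"rz": 0.09},
  {"dx": 0.08,"dy": -0.77,"dz": 0,"rx": 0,"ry": 0,"rz": 0.09},
  {"dx": 0.08,"dy": -0.77,"dz": 0,"rx": 0,"ry": 0,"rz": 0.09},
  {"dx": 0.08,"dy": -0.77,"dz": 0,"rx": 0,"ry": 0,"rz": 0.09},
])

```text
t: 35.45
tcp_pos: [0.5208, 0.2275, 0.1311]
tool_rot: [0.175, 0.985, 0.0, 0.0]
force: [0.3, 0.8, -2.4]
finger_gap: 0.126
gripper_force: 61.7
```

>>> move_arm([
  {"dx": 0.08,"dy": -0.77,"dz": 0,"rx": 0,"ry": 0,"rz": 0.09},
  {"dx": 0.08,"dy": -0.77,"dz": 0,"rx": 0,"ry": 0,"rz": 0.09},
  {"dx": 0.08,"dy": -0.77,"dz": 0,"rx": 0,"ry": 0,"rz": 0.09},
  {"dx": 0.08,"dy": -0.77,"dz": 0,"rx": 0,"ry": 0,"rz": 0.09},
  {"dx": 0.08,"dy": -0.77,"dz": 0,"rx": 0,"ry": 0,"rz": 0.09},
  {"dx": 0.08,"dy": -0.77,"dz": 0,"rx": 0,"ry": 0,"rz": 0.09},
  {"dx": 0.07,"dy": -0.77,"dz": 0,"rx": 0,"ry": 0,"rz": 0.09},
  {"dx": 0.07,"dy": -0.77,"dz": 0,"rx": 0,"ry": 0,"rz": 0.09},
  {"dx": 0.07,"dy": -0.77,"dz": 0,"rx": 0,"ry": 0,"rz": 0.09},
  {"dx": 0.07,"dy": -0.77,"dz": 0,"rx": 0,"ry": 0,"rz": 0.07},
])

```text
t: 36.7
tcp_pos: [0.5399, 0.0349, 0.1312]
tool_rot: [-0.054, 0.999, -0.0, 0.0]
force: [0.0, 0.1, -2.8]
finger_gap: 0.123
gripper_force: 61.7
```

Run:
```python
from h import *
st(); a=cams.snapshot('top')[:,:,::-1]; b=np.load('pics/t2.npy')
# has anything moved on the stand? compare rough copper blob
M=model('wrist'); im=cams.snapshot('wrist')[:,:,::-1]; cv2.imwrite('pics/both.png',np.hstack([cv2.resize(a[120:320,150:450],(420,280)),cv2.resize(im,(373,280))]))
```

```text
t 36.7 tcp [0.5399 0.0349 0.1312] yaw_y 96.23 z [ 0.001 -0.    -1.   ] F [ 0.   0.1 -2.8] gap 0.123 gf 61.7
```

View pics/both.png

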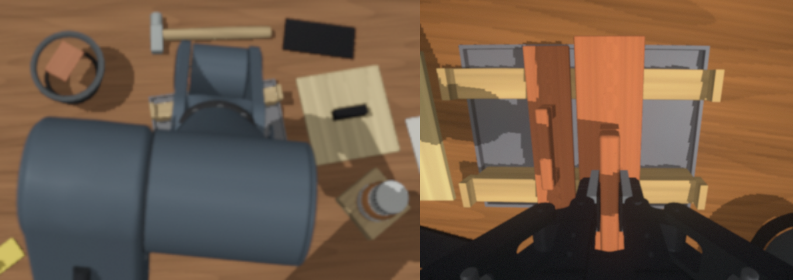

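The first pull is still in place at (548,120), and the held pull is beside it at (608,140). Lowering.

>>> move_arm([
  {"dx": -0.03,"dy": 0,"dz": -0.4,"rx": 0,"ry": 0,"rz": 0},
  {"dx": 0,"dy": 0,"dz": -0.5,"rx": 0,"ry": 0,"rz": 0},
  {"dx": 0,"dy": 0,"dz": -0.5,"rx": 0,"ry": 0,"rz": 0},
  {"dx": 0,"dy": 0,"dz": -0.5,"rx": 0,"ry": 0,"rz": 0},
  {"dx": 0,"dy": 0,"dz": -0.4,"rx": 0,"ry": 0,"rz": 0},
  {"dx": 0,"dy": 0,"dz": -0.3,"rx": 0,"ry": 0,"rz": 0},
  {"dx": 0,"dy": 0,"dz": -0.25,"rx": 0,"ry": 0,"rz": 0},
  {"dx": 0,"dy": 0,"dz": -0.15,"rx": 0,"ry": 0,"rz": 0},
  {"dx": 0,"dy": 0,"dz": -0.08,"rx": 0,"ry": 0,"rz": 0},
  {"dx": 0,"dy": 0,"dz": -0.04,"rx": 0,"ry": 0,"rz": 0},
])

```text
t: 38.05
tcp_pos: [0.5389, 0.0356, 0.0528]
tool_rot: [-0.054, 0.999, -0.0, 0.0]
force: [-1.1, 0.5, 3.7]
finger_gap: 0.126
gripper_force: 62.7
```

>>> move_arm([
  {"dx": 0,"dy": 0,"dz": -0.03,"rx": 0,"ry": 0,"rz": 0},
  {"dx": 0,"dy": 0,"dz": -0.02,"rx": 0,"ry": 0,"rz": 0},
  {"dx": 0,"dy": 0,"dz": 0,"rx": 0,"ry": 0,"rz": 0},
  {"dx": 0,"dy": 0,"dz": 0,"rx": 0,"ry": 0,"rz": 0},
  {"dx": 0,"dy": 0,"dz": 0,"rx": 0,"ry": 0,"rz": 0},
  {"dx": 0,"dy": 0,"dz": 0,"rx": 0,"ry": 0,"rz": 0},
  {"dx": 0,"dy": 0,"dz": 0,"rx": 0,"ry": 0,"rz": 0},
  {"dx": 0,"dy": 0,"dz": 0,"rx": 0,"ry": 0,"rz": 0},
  {"dx": 0,"dy": 0,"dz": 0,"rx": 0,"ry": 0,"rz": 0},
  {"dx": 0,"dy": 0,"dz": 0,"rx": 0,"ry": 0,"rz": 0},
])

```text
t: 39.3
tcp_pos: [0.539, 0.0355, 0.0528]
tool_rot: [-0.054, 0.999, -0.0, 0.001]
force: [-2.2, 0.4, 6.1]
finger_gap: 0.122
gripper_force: 63.2
```

>>> move_arm([
  {"dx": 0,"dy": 0,"dz": 0,"rx": 0,"ry": 0,"rz": 0},
  {"dx": 0,"dy": 0,"dz": 0,"rx": 0,"ry": 0,"rz": 0},
  {"dx": 0,"dy": 0,"dz": 0,"rx": 0,"ry": 0,"rz": 0},
  {"dx": 0,"dy": 0,"dz": 0.2,"rx": 0,"ry": 0,"rz": 0},
  {"dx": 0,"dy": 0,"dz": 0.8,"rx": 0,"ry": 0,"rz": 0},
  {"dx": 0,"dy": 0,"dz": 1,"rx": 0,"ry": 0,"rz": 0},
  {"dx": 0,"dy": 0,"dz": 1,"rx": 0,"ry": 0,"rz": 0},
  {"dx": 0,"dy": 0,"dz": 1,"rx": 0,"ry": 0,"rz": 0},
  {"dx": 0,"dy": 0,"dz": 1,"rx": 0,"ry": 0,"rz": 0},
  {"dx": 0,"dy": 0,"dz": 1,"rx": 0,"ry": 0,"rz": 0},
], claw=38)

```text
t: 40.55
tcp_pos: [0.5386, 0.0356, 0.2024]
tool_rot: [-0.054, 0.999, -0.0, 0.0]
force: [0.1, -1.1, -0.2]
finger_gap: 0.38
gripper_force: 0.0
```

Run:
```python
from h import *
import pickle
st(); M,im,hsv=pullfit('wrist','w7',0); pickle.dump(M,open('pics/w7.pkl','wb'))
# copper: strongly saturated reddish
ref=np.load('pics/w5.npy'); print('copper hsv',cv2.cvtColor(ref,cv2.COLOR_BGR2HSV)[[100,130,260],[290,300,285]],'wood',cv2.cvtColor(ref,cv2.COLOR_BGR2HSV)[[40,160],[300,520]])
m=((hsv[...,0]<9)&(hsv[...,1]>120)&(hsv[...,2]>60)).astype(np.uint8); m[290:]=0 if False else m[290:]
n,l,s,c=cv2.connectedComponentsWithStats(m)
for i in range(1,n):
    if s[i,4]>1500:
        p=np.argwhere(l==i)[:,::-1].astype(np.float32); r=cv2.minAreaRect(p); print(s[i],np.round(r[0],1),np.round(r[1],1),r[2]); 
        hull=cv2.convexHull(p)[:,0]; q=cv2.approxPolyDP(hull,6,True)[:,0]; a=px2w('',q,.045,M)[:,:2]; print(q.tolist(),a.round(4).tolist())
```

```text
t 40.55 tcp [0.5386 0.0356 0.2024] yaw_y 96.15 z [ 0. -0. -1.] F [ 0.1 -1.1 -0.2] gap 0.38 gf 0.0
copper hsv [[ 10 162 198]
 [ 10 159 197]
 [ 10 160 191]] wood [[ 13 159 136]
 [ 14 162 148]]
```

View pics/w7.png

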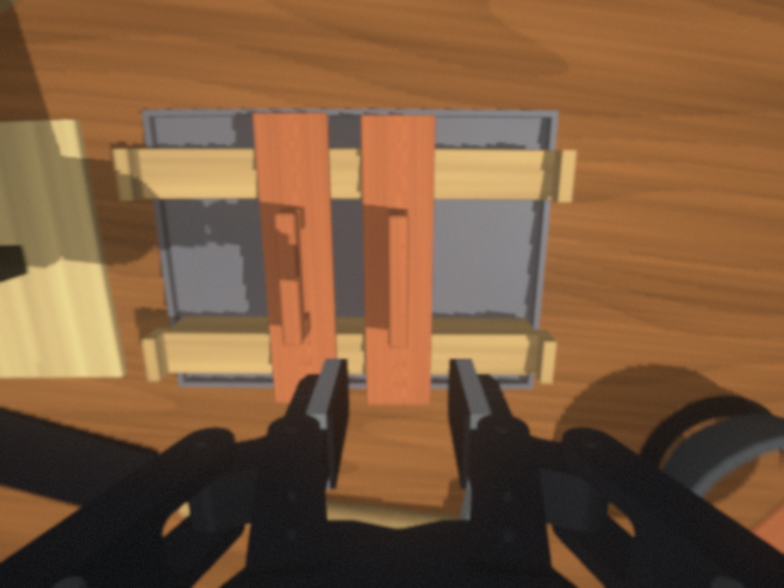

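Both pulls lie square across the rails at (292,258) and (398,258), with a gap of about 20 mm. Now the bottle.

>>> move_arm([
  {"dx": -0.21,"dy": -0.44,"dz": 0.1,"rx": 0,"ry": 0,"rz": -0.107},
  {"dx": -0.21,"dy": -0.44,"dz": 0.1,"rx": 0,"ry": 0,"rz": -0.107},
  {"dx": -0.21,"dy": -0.44,"dz": 0.1,"rx": 0,"ry": 0,"rz": -0.107},
  {"dx": -0.21,"dy": -0.44,"dz": 0.1,"rx": 0,"ry": 0,"rz": -0.107},
  {"dx": -0.21,"dy": -0.44,"dz": 0.1,"rx": 0,"ry": 0,"rz": -0.107},
  {"dx": -0.21,"dy": -0.44,"dz": 0.1,"rx": 0,"ry": 0,"rz": -0.107},
  {"dx": -0.21,"dy": -0.44,"dz": 0.1,"rx": 0,"ry": 0,"rz": -0.107},
  {"dx": -0.21,"dy": -0.44,"dz": 0.1,"rx": 0,"ry": 0,"rz": -0.107},
  {"dx": -0.21,"dy": -0.44,"dz": 0.1,"rx": 0,"ry": 0,"rz": -0.107},
  {"dx": -0.21,"dy": -0.44,"dz": 0.1,"rx": 0,"ry": 0,"rz": -0.107},
], claw=100)

```text
t: 41.85
tcp_pos: [0.4859, -0.0751, 0.2265]
tool_rot: [0.226, 0.974, -0.0, 0.0]
force: [0.9, 0.2, 0.1]
finger_gap: 0.999
gripper_force: 0.0
```

>>> move_arm([
  {"dx": -0.21,"dy": -0.44,"dz": 0.1,"rx": 0,"ry": 0,"rz": -0.107},
  {"dx": -0.21,"dy": -0.44,"dz": 0.1,"rx": 0,"ry": 0,"rz": -0.107},
  {"dx": -0.21,"dy": -0.44,"dz": 0.1,"rx": 0,"ry": 0,"rz": -0.107},
  {"dx": -0.21,"dy": -0.44,"dz": 0.1,"rx": 0,"ry": 0,"rz": -0.107},
  {"dx": -0.21,"dy": -0.44,"dz": 0.1,"rx": 0,"ry": 0,"rz": -0.107},
  {"dx": -0.21,"dy": -0.44,"dz": 0.1,"rx": 0,"ry": 0,"rz": -0.107},
  {"dx": -0.21,"dy": -0.44,"dz": 0.1,"rx": 0,"ry": 0,"rz": -0.107},
  {"dx": -0.21,"dy": -0.44,"dz": 0.1,"rx": 0,"ry": 0,"rz": -0.107},
  {"dx": -0.21,"dy": -0.44,"dz": 0.1,"rx": 0,"ry": 0,"rz": -0.107},
  {"dx": -0.21,"dy": -0.44,"dz": 0.1,"rx": 0,"ry": 0,"rz": -0.107},
])

```text
t: 43.1
tcp_pos: [0.4334, -0.1852, 0.2515]
tool_rot: [0.487, 0.873, -0.0, 0.0]
force: [-0.2, 0.3, 0.5]
finger_gap: 0.998
gripper_force: 0.0
```

>>> move_arm([
  {"dx": -0.22,"dy": -0.44,"dz": 0.1,"rx": 0,"ry": 0,"rz": -0.107},
  {"dx": -0.22,"dy": -0.44,"dz": 0.1,"rx": 0,"ry": 0,"rz": -0.107},
  {"dx": -0.22,"dy": -0.44,"dz": 0.1,"rx": 0,"ry": 0,"rz": -0.107},
  {"dx": -0.22,"dy": -0.44,"dz": 0.1,"rx": 0,"ry": 0,"rz": -0.107},
  {"dx": -0.22,"dy": -0.44,"dz": 0.1,"rx": 0,"ry": 0,"rz": -0.107},
  {"dx": -0.22,"dy": -0.44,"dz": 0.1,"rx": 0,"ry": 0,"rz": -0.107},
  {"dx": -0.22,"dy": -0.44,"dz": 0.1,"rx": 0,"ry": 0,"rz": -0.107},
  {"dx": -0.22,"dy": -0.44,"dz": 0.1,"rx": 0,"ry": 0,"rz": -0.107},
  {"dx": -0.22,"dy": -0.44,"dz": 0.1,"rx": 0,"ry": 0,"rz": -0.107},
  {"dx": -0.22,"dy": -0.44,"dz": 0.1,"rx": 0,"ry": 0,"rz": -0.107},
])

```text
t: 44.35
tcp_pos: [0.3784, -0.2951, 0.2765]
tool_rot: [0.709, 0.705, -0.0, -0.0]
force: [-0.1, -0.1, 0.8]
finger_gap: 0.999
gripper_force: 0.0
```

Run:
```python
from h import *
s=st(); M,im,hsv=pullfit('wrist','w8',0)
m=((hsv[...,1]<60)&(hsv[...,2]>140)).astype(np.uint8)
n,l,sx,c=cv2.connectedComponentsWithStats(m)
print('pred cap',w2px('wrist',[[.379,-.2955,.132]]))
for i in range(1,n):
    if sx[i,4]>800: 
        p=cv2.convexHull(np.argwhere(l==i)[:,::-1].astype(np.float32)); (e,ax,an)=cv2.fitEllipse(p); print(sx[i],np.round(e,1),np.round(ax,1),px2w('',e,.132,M))
```

```text
t 44.35 tcp [ 0.3784 -0.2951  0.2765] yaw_y -0.36 z [-0. -0. -1.] F [-0.1 -0.1  0.8] gap 0.999 gf 0.0
pred cap [[284.694034   194.17059876]]
[ 252  158   70   74 3833] [286.3 196. ] [68.9 73.2] [[ 0.38052857 -0.29515207  0.132     ]]
[ 329  245   92   89 5091] [371.3 280.2] [ 89.3 120.4] [[ 0.45937833 -0.37664064  0.132     ]]
```

>>> move_arm([
  {"dx": 0.06,"dy": 0,"dz": -0.8,"rx": 0,"ry": 0,"rz": 0},
  {"dx": 0,"dy": 0,"dz": -0.8,"rx": 0,"ry": 0,"rz": 0},
  {"dx": 0,"dy": 0,"dz": -0.8,"rx": 0,"ry": 0,"rz": 0},
  {"dx": 0,"dy": 0,"dz": -0.8,"rx": 0,"ry": 0,"rz": 0},
  {"dx": 0,"dy": 0,"dz": -0.8,"rx": 0,"ry": 0,"rz": 0},
  {"dx": 0,"dy": 0,"dz": -0.8,"rx": 0,"ry": 0,"rz": 0},
  {"dx": 0,"dy": 0,"dz": -0.8,"rx": 0,"ry": 0,"rz": 0},
  {"dx": 0,"dy": 0,"dz": -0.8,"rx": 0,"ry": 0,"rz": 0},
  {"dx": 0,"dy": 0,"dz": -0.5,"rx": 0,"ry": 0,"rz": 0},
  {"dx": 0,"dy": 0,"dz": -0.24,"rx": 0,"ry": 0,"rz": 0},
])

```text
t: 45.65
tcp_pos: [0.3802, -0.2944, 0.0973]
tool_rot: [0.708, 0.706, 0.0, -0.0]
force: [0.1, -0.8, 0.3]
finger_gap: 0.999
gripper_force: 0.0
```

>>> move_arm([
  {"dx": 0,"dy": 0,"dz": 0,"rx": 0,"ry": 0,"rz": 0},
  {"dx": 0,"dy": 0,"dz": 0,"rx": 0,"ry": 0,"rz": 0},
  {"dx": 0,"dy": 0,"dz": 0,"rx": 0,"ry": 0,"rz": 0},
  {"dx": 0,"dy": 0,"dz": 0,"rx": 0,"ry": 0,"rz": 0},
  {"dx": 0,"dy": 0,"dz": 0,"rx": 0,"ry": 0,"rz": 0},
  {"dx": 0,"dy": 0,"dz": 0,"rx": 0,"ry": 0,"rz": 0},
  {"dx": 0,"dy": 0,"dz": 0,"rx": 0,"ry": 0,"rz": 0},
  {"dx": 0,"dy": 0,"dz": 0,"rx": 0,"ry": 0,"rz": 0},
  {"dx": 0,"dy": 0,"dz": 0,"rx": 0,"ry": 0,"rz": 0},
  {"dx": 0,"dy": 0,"dz": 0,"rx": 0,"ry": 0,"rz": 0},
], claw=50, newtons=80)

```text
t: 46.9
tcp_pos: [0.3806, -0.2947, 0.0979]
tool_rot: [0.708, 0.706, -0.0, 0.0]
force: [1.2, -0.2, 4.2]
finger_gap: 0.682
gripper_force: 84.4
```

Run:
```python
from h import *
s=st();print(s['ft_torque'])
```

```text
t 46.9 tcp [ 0.3806 -0.2947  0.0979] yaw_y -0.16 z [ 0.001 -0.001 -1.   ] F [ 1.2 -0.2  4.2] gap 0.682 gf 84.4
[-0.00317151 -0.16063282  0.0312778 ]
```

>>> move_arm([
  {"dx": 0,"dy": 0,"dz": -0.06,"rx": 0,"ry": 0,"rz": 0},
  {"dx": 0,"dy": 0,"dz": -0.06,"rx": 0,"ry": 0,"rz": 0},
  {"dx": 0,"dy": 0,"dz": -0.06,"rx": 0,"ry": 0,"rz": 0},
  {"dx": 0,"dy": 0,"dz": -0.06,"rx": 0,"ry": 0,"rz": 0},
  {"dx": 0,"dy": 0,"dz": -0.03,"rx": 0,"ry": 0,"rz": 0},
  {"dx": 0,"dy": 0,"dz": 0,"rx": 0,"ry": 0,"rz": 0},
  {"dx": 0,"dy": 0,"dz": 0,"rx": 0,"ry": 0,"rz": 0},
  {"dx": 0,"dy": 0,"dz": 0,"rx": 0,"ry": 0,"rz": 0},
  {"dx": 0,"dy": 0,"dz": 0,"rx": 0,"ry": 0,"rz": 0},
  {"dx": 0,"dy": 0,"dz": 0,"rx": 0,"ry": 0,"rz": 0},
])

```text
t: 48.15
tcp_pos: [0.3806, -0.2947, 0.0916]
tool_rot: [0.708, 0.706, -0.0, 0.001]
force: [-0.2, -0.3, 9.3]
finger_gap: 0.678
gripper_force: 85.0
```

>>> move_arm([
  {"dx": 0,"dy": 0,"dz": 0,"rx": 0,"ry": 0,"rz": 0.13},
  {"dx": 0,"dy": 0,"dz": 0,"rx": 0,"ry": 0,"rz": 0.13},
  {"dx": 0,"dy": 0,"dz": 0,"rx": 0,"ry": 0,"rz": 0.13},
  {"dx": 0,"dy": 0,"dz": 0,"rx": 0,"ry": 0,"rz": 0.13},
  {"dx": 0,"dy": 0,"dz": 0,"rx": 0,"ry": 0,"rz": 0.13},
  {"dx": 0,"dy": 0,"dz": 0,"rx": 0,"ry": 0,"rz": 0.13},
  {"dx": 0,"dy": 0,"dz": 0,"rx": 0,"ry": 0,"rz": 0.13},
  {"dx": 0,"dy": 0,"dz": 0,"rx": 0,"ry": 0,"rz": 0.13},
  {"dx": 0,"dy": 0,"dz": 0,"rx": 0,"ry": 0,"rz": 0.13},
  {"dx": 0,"dy": 0,"dz": 0,"rx": 0,"ry": 0,"rz": 0.13},
])

```text
t: 49.4
tcp_pos: [0.3802, -0.2948, 0.0916]
tool_rot: [0.431, 0.903, -0.0, 0.0]
force: [-1.2, -0.5, 9.5]
finger_gap: 0.681
gripper_force: 84.8
```

>>> move_arm([
  {"dx": 0,"dy": 0,"dz": 0,"rx": 0,"ry": 0,"rz": 0.15},
  {"dx": 0,"dy": 0,"dz": 0,"rx": 0,"ry": 0,"rz": 0.15},
  {"dx": 0,"dy": 0,"dz": 0,"rx": 0,"ry": 0,"rz": 0.15},
  {"dx": 0,"dy": 0,"dz": 0,"rx": 0,"ry": 0,"rz": 0.15},
  {"dx": 0,"dy": 0,"dz": 0,"rx": 0,"ry": 0,"rz": 0.15},
  {"dx": 0,"dy": 0,"dz": 0,"rx": 0,"ry": 0,"rz": 0.15},
  {"dx": 0,"dy": 0,"dz": 0,"rx": 0,"ry": 0,"rz": 0.15},
  {"dx": 0,"dy": 0,"dz": 0,"rx": 0,"ry": 0,"rz": 0.15},
  {"dx": 0,"dy": 0,"dz": 0,"rx": 0,"ry": 0,"rz": 0.15},
  {"dx": 0,"dy": 0,"dz": 0,"rx": 0,"ry": 0,"rz": 0},
])

```text
t: 50.65
tcp_pos: [0.3802, -0.2948, 0.0916]
tool_rot: [0.092, 0.996, -0.0, 0.0]
force: [-0.8, -1.5, 9.0]
finger_gap: 0.679
gripper_force: 84.9
```

Run:
```python
from h import *
s=st();print(s['ft_torque'])
```

```text
t 50.65 tcp [ 0.3802 -0.2948  0.0916] yaw_y 79.4 z [ 0.    -0.001 -1.   ] F [-0.8 -1.5  9. ] gap 0.679 gf 84.9
[-0.07508865  0.06846271  0.05847776]
```

>>> move_arm([
  {"dx": 0,"dy": 0,"dz": 0.1,"rx": 0,"ry": 0,"rz": 0},
  {"dx": 0,"dy": 0,"dz": 0.1,"rx": 0,"ry": 0,"rz": 0},
  {"dx": 0,"dy": 0,"dz": 0.1,"rx": 0,"ry": 0,"rz": 0},
  {"dx": 0,"dy": 0,"dz": 0.1,"rx": 0,"ry": 0,"rz": 0},
  {"dx": 0,"dy": 0,"dz": 0.1,"rx": 0,"ry": 0,"rz": 0},
  {"dx": 0,"dy": 0,"dz": 0.1,"rx": 0,"ry": 0,"rz": 0},
  {"dx": 0,"dy": 0,"dz": 0,"rx": 0,"ry": 0,"rz": 0},
  {"dx": 0,"dy": 0,"dz": 0,"rx": 0,"ry": 0,"rz": 0},
  {"dx": 0,"dy": 0,"dz": 0,"rx": 0,"ry": 0,"rz": 0},
  {"dx": 0,"dy": 0,"dz": 0,"rx": 0,"ry": 0,"rz": 0},
])

```text
t: 51.9
tcp_pos: [0.3803, -0.2943, 0.106]
tool_rot: [0.093, 0.996, 0.0, -0.0]
force: [0.2, 0.2, -0.9]
finger_gap: 0.682
gripper_force: 85.5
```

>>> move_arm([
  {"dx": 0,"dy": 0,"dz": 0.24,"rx": 0,"ry": 0,"rz": 0},
  {"dx": 0,"dy": 0,"dz": 0.24,"rx": 0,"ry": 0,"rz": 0},
  {"dx": 0,"dy": 0,"dz": 0.24,"rx": 0,"ry": 0,"rz": 0},
  {"dx": 0,"dy": 0,"dz": 0.24,"rx": 0,"ry": 0,"rz": 0},
  {"dx": 0,"dy": 0,"dz": 0.24,"rx": 0,"ry": 0,"rz": 0},
  {"dx": 0,"dy": 0,"dz": 0.24,"rx": 0,"ry": 0,"rz": 0},
  {"dx": 0,"dy": 0,"dz": 0.24,"rx": 0,"ry": 0,"rz": 0},
  {"dx": 0,"dy": 0,"dz": 0.24,"rx": 0,"ry": 0,"rz": 0},
  {"dx": 0,"dy": 0,"dz": 0.24,"rx": 0,"ry": 0,"rz": 0},
  {"dx": 0,"dy": 0,"dz": 0.24,"rx": 0,"ry": 0,"rz": 0},
])

```text
t: 53.15
tcp_pos: [0.3803, -0.2943, 0.1664]
tool_rot: [0.093, 0.996, 0.0, -0.0]
force: [0.6, -0.9, -0.5]
finger_gap: 0.683
gripper_force: 85.5
```

>>> move_arm([
  {"dx": 0.49,"dy": -0.65,"dz": 0,"rx": 0,"ry": 0,"rz": 0},
  {"dx": 0.49,"dy": -0.65,"dz": 0,"rx": 0,"ry": 0,"rz": 0},
  {"dx": 0.49,"dy": -0.65,"dz": 0,"rx": 0,"ry": 0,"rz": 0},
  {"dx": 0.49,"dy": -0.65,"dz": 0,"rx": 0,"ry": 0,"rz": 0},
  {"dx": 0.49,"dy": -0.65,"dz": 0,"rx": 0,"ry": 0,"rz": 0},
  {"dx": 0.49,"dy": -0.65,"dz": 0,"rx": 0,"ry": 0,"rz": 0},
  {"dx": 0.49,"dy": -0.65,"dz": 0,"rx": 0,"ry": 0,"rz": 0},
  {"dx": 0.49,"dy": -0.65,"dz": 0,"rx": 0,"ry": 0,"rz": 0},
  {"dx": 0.49,"dy": -0.65,"dz": 0,"rx": 0,"ry": 0,"rz": 0},
  {"dx": 0.49,"dy": -0.65,"dz": 0,"rx": 0,"ry": 0,"rz": 0},
])

```text
t: 54.4
tcp_pos: [0.503, -0.4572, 0.166]
tool_rot: [0.093, 0.996, 0.0, -0.0]
force: [-0.4, 0.6, -0.6]
finger_gap: 0.683
gripper_force: 85.5
```

>>> move_arm([
  {"dx": 0,"dy": 0,"dz": -0.6,"rx": 0,"ry": 0,"rz": 0},
  {"dx": 0,"dy": 0,"dz": -0.6,"rx": 0,"ry": 0,"rz": 0},
  {"dx": 0,"dy": 0,"dz": -0.6,"rx": 0,"ry": 0,"rz": 0},
  {"dx": 0,"dy": 0,"dz": -0.6,"rx": 0,"ry": 0,"rz": 0},
  {"dx": 0,"dy": 0,"dz": -0.6,"rx": 0,"ry": 0,"rz": 0},
  {"dx": 0,"dy": 0,"dz": -0.6,"rx": 0,"ry": 0,"rz": 0},
  {"dx": 0,"dy": 0,"dz": -0.6,"rx": 0,"ry": 0,"rz": 0},
  {"dx": 0,"dy": 0,"dz": -0.6,"rx": 0,"ry": 0,"rz": 0},
  {"dx": 0,"dy": 0,"dz": -0.6,"rx": 0,"ry": 0,"rz": 0},
  {"dx": 0,"dy": 0,"dz": -0.4,"rx": 0,"ry": 0,"rz": 0},
])

```text
t: 55.65
tcp_pos: [0.5026, -0.4566, 0.0198]
tool_rot: [0.093, 0.996, 0.0, -0.0]
force: [-0.1, 0.0, -0.7]
finger_gap: 0.68
gripper_force: 85.5
```

Run:
```python
from h import *
st()
```

```text
t 55.65 tcp [ 0.5026 -0.4566  0.0198] yaw_y 79.35 z [-0.001  0.001 -1.   ] F [-0.1  0.  -0.7] gap 0.68 gf 85.5
```

>>> move_arm([
  {"dx": 0,"dy": 0,"dz": -0.08,"rx": 0,"ry": 0,"rz": 0},
  {"dx": 0,"dy": 0,"dz": -0.06,"rx": 0,"ry": 0,"rz": 0},
  {"dx": 0,"dy": 0,"dz": -0.06,"rx": 0,"ry": 0,"rz": 0},
  {"dx": 0,"dy": 0,"dz": -0.04,"rx": 0,"ry": 0,"rz": 0},
  {"dx": 0,"dy": 0,"dz": -0.04,"rx": 0,"ry": 0,"rz": 0},
  {"dx": 0,"dy": 0,"dz": 0,"rx": 0,"ry": 0,"rz": 0},
  {"dx": 0,"dy": 0,"dz": 0,"rx": 0,"ry": 0,"rz": 0},
  {"dx": 0,"dy": 0,"dz": 0,"rx": 0,"ry": 0,"rz": 0},
  {"dx": 0,"dy": 0,"dz": 0,"rx": 0,"ry": 0,"rz": 0},
  {"dx": 0,"dy": 0,"dz": 0,"rx": 0,"ry": 0,"rz": 0},
])

```text
t: 56.9
tcp_pos: [0.5028, -0.4569, 0.0141]
tool_rot: [0.093, 0.996, 0.0, -0.0]
force: [0.2, -0.8, -0.9]
finger_gap: 0.685
gripper_force: 85.5
```

>>> move_arm([
  {"dx": 0,"dy": 0,"dz": -0.03,"rx": 0,"ry": 0,"rz": 0},
  {"dx": 0,"dy": 0,"dz": -0.02,"rx": 0,"ry": 0,"rz": 0},
  {"dx": 0,"dy": 0,"dz": -0.02,"rx": 0,"ry": 0,"rz": 0},
  {"dx": 0,"dy": 0,"dz": -0.02,"rx": 0,"ry": 0,"rz": 0},
  {"dx": 0,"dy": 0,"dz": 0,"rx": 0,"ry": 0,"rz": 0},
  {"dx": 0,"dy": 0,"dz": 0,"rx": 0,"ry": 0,"rz": 0},
  {"dx": 0,"dy": 0,"dz": 0,"rx": 0,"ry": 0,"rz": 0},
  {"dx": 0,"dy": 0,"dz": 0,"rx": 0,"ry": 0,"rz": 0},
  {"dx": 0,"dy": 0,"dz": 0,"rx": 0,"ry": 0,"rz": 0},
  {"dx": 0,"dy": 0,"dz": 0,"rx": 0,"ry": 0,"rz": 0},
])

```text
t: 58.15
tcp_pos: [0.5028, -0.4569, 0.0126]
tool_rot: [0.093, 0.996, -0.0, -0.0]
force: [-2.2, 0.3, 5.9]
finger_gap: 0.68
gripper_force: 85.6
```

>>> move_arm([
  {"dx": 0,"dy": 0,"dz": 0,"rx": 0,"ry": 0,"rz": 0},
  {"dx": 0,"dy": 0,"dz": 0,"rx": 0,"ry": 0,"rz": 0},
  {"dx": 0,"dy": 0,"dz": 0,"rx": 0,"ry": 0,"rz": 0},
  {"dx": 0,"dy": 0,"dz": 0,"rx": 0,"ry": 0,"rz": 0},
  {"dx": 0,"dy": 0,"dz": 0.3,"rx": 0,"ry": 0,"rz": 0},
  {"dx": 0,"dy": 0,"dz": 0.7,"rx": 0,"ry": 0,"rz": 0},
  {"dx": 0,"dy": 0,"dz": 1,"rx": 0,"ry": 0,"rz": 0},
  {"dx": 0,"dy": 0,"dz": 1,"rx": 0,"ry": 0,"rz": 0},
  {"dx": 0,"dy": 0,"dz": 1,"rx": 0,"ry": 0,"rz": 0},
  {"dx": 0,"dy": 0,"dz": 1,"rx": 0,"ry": 0,"rz": 0},
], claw=100)

```text
t: 59.4
tcp_pos: [0.503, -0.4571, 0.1394]
tool_rot: [0.093, 0.996, -0.001, 0.001]
force: [-0.1, 0.2, 0.1]
finger_gap: 1.001
gripper_force: 0.0
```

>>> move_arm([
  {"dx": -0.8,"dy": -0.4,"dz": 0.6,"rx": 0,"ry": 0,"rz": -0.1},
  {"dx": -0.8,"dy": -0.4,"dz": 0.6,"rx": 0,"ry": 0,"rz": -0.1},
  {"dx": -0.8,"dy": -0.4,"dz": 0.6,"rx": 0,"ry": 0,"rz": -0.1},
  {"dx": -0.8,"dy": -0.4,"dz": 0.6,"rx": 0,"ry": 0,"rz": -0.1},
  {"dx": -0.8,"dy": -0.4,"dz": 0.6,"rx": 0,"ry": 0,"rz": -0.1},
  {"dx": -0.8,"dy": -0.4,"dz": 0,"rx": 0,"ry": 0,"rz": -0.1},
  {"dx": -0.8,"dy": -0.4,"dz": 0,"rx": 0,"ry": 0,"rz": -0.1},
  {"dx": -0.8,"dy": -0.4,"dz": 0,"rx": 0,"ry": 0,"rz": -0.1},
  {"dx": -0.8,"dy": -0.4,"dz": 0,"rx": 0,"ry": 0,"rz": -0.1},
  {"dx": -0.8,"dy": -0.4,"dz": 0,"rx": 0,"ry": 0,"rz": -0.1},
])

```text
t: 60.65
tcp_pos: [0.3014, -0.5574, 0.2114]
tool_rot: [0.349, 0.937, 0.0, -0.0]
force: [0.1, -0.2, 0.4]
finger_gap: 1.003
gripper_force: 0.0
```

Run:
```python
from h import *
st(); im=cams.snapshot('top')[:,:,::-1]; cv2.imwrite('pics/end.png',cv2.resize(im[120:320,230:520],None,fx=2.7,fy=2.7,interpolation=cv2.INTER_CUBIC))
for n,z,L in(('pull',.045,[(.5442,-.0278),(.539,.0346)]),):
    for c in L: print(((w2px('top',[[*c,.045]])-[230,120])*2.7).round())
print('cap pred',((w2px('top',[[.5026,-.4569,.046],[.5718,-.266,.036]])-[230,120])*2.7).round())
```

```text
t 60.65 tcp [ 0.3014 -0.5574  0.2114] yaw_y 49.15 z [-0.     0.001 -1.   ] F [ 0.1 -0.2  0.4] gap 1.003 gf 0.0
[[239. 244.]]
[[180. 252.]]
cap pred [[648. 264.]
 [458. 211.]]
```

View pics/end.png

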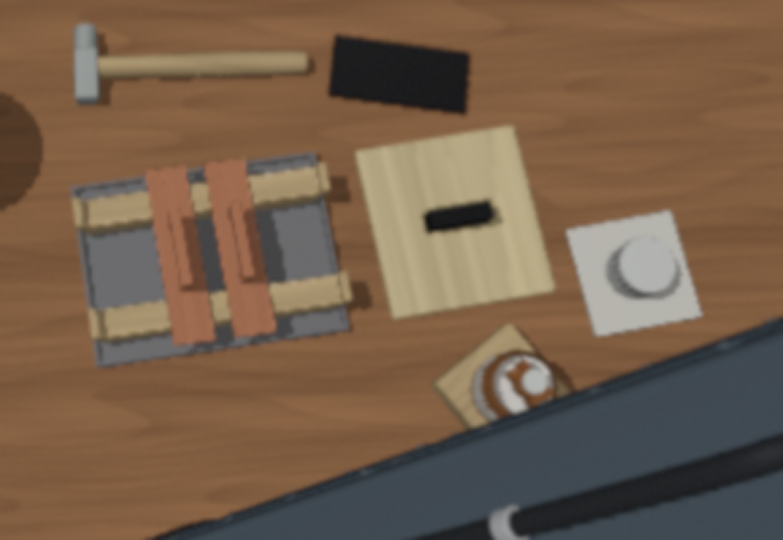

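The end picture shows both pulls square on the rails at (180,252) and (240,245). The cover is flat on the bench at (457,220), the cap upright on the tile at (645,267), and the bottle open at (515,385). The hammer and phone haven't moved, so I'm handing in.

```bash
python3 -c "
from h import *
print(order.sign_off())"
```

```text
the job is handed in; nothing more can be done
None
```

The job is handed in: the cover lies flat on the bench, both copper pulls sit square on the rails about 20 mm apart, and the bottle is open with its cap upright on the tile; no verdict was returned.

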